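Tip a plane blade out of its holder and load it in the sharpening jig

ROBOT

A 6-joint arm with a two-finger parallel gripper is mounted at the origin on a cart in front of the work surface, level with it; the furniture and walls round the work are solid. World frame = base frame: x ahead of the robot, y to its left, z up, the work surface at z = 0. Lengths are in m, angles in degrees, forces in N, time in s.
With the tool pointing down it reaches from about 0.4 to 0.825 m from the base axis. Payload 7 kg.
Tool frame: the origin (TCP) lies at the very end of the fingers, on their centre line; the grasp point (between the pads) lies 19 mm behind it; z points along the fingers, y is the direction in which the jaws open and shut (so a half turn about z gives the same grasp; the last joint's range is limited). The gripper opens to 88 mm and grips with 3 to 60 N. Pads are 19 mm wide; open, the fingers measure 130 mm over their backs; the gripper's body (78 mm by 193 mm) begins 47 mm behind the grasp point.
Start: joints at [-59.353, 20.546, 0.682, 0, -70.136, -16.507], TCP at [0.165, -0.655, 0.227] pointing down, gripper open.
Joint ranges: [-176.03, 176.03], [-82.01, 121.73], [-58.28, 71.71], [-173.87, 95.51], [-174.79, -0.11], [-173.66, 173.66]. Speed limits (degrees/s): [136.94, 136.94, 172.46, 180, 180, 180].

INTERFACE

Orientations are given as [roll, pitch, yaw] about the fixed x, y, z axes, in that order (R = Rz(yaw) Ry(pitch) Rx(roll)).
In Python, from plant import telemetry, snapshot, calibration, workorder gives the robot as it stands. The module is installed in compiled form; this text tells all that it offers.
- The arm moves only by the tool step_arm, never from a script. Its argument "plan" is text: rows parted by semicolons, each of 7 numbers parted by spaces: the finger opening in cm, from 0 to 8.76, then the shift along the tool's x, y, z in cm, then the turn, a rotation vector about the tool's x, y, z in degrees. A call has 1 to 12 rows; each row shifts and turns the commanded pose from where the row before left it, along the tool's axes as they then stand; what a row does not reach is not made up. A row lasts 1/12 s, in which the tool goes at most 41.7 mm and 7.16 degrees, less where a joint would pass 70% of its speed; a pose out of reach is approached as far as the arm can. A call with a gripper value outside its range is refused whole. The fingers move at their own pace and stop on an object; the grip force is fixed at half the most. Time passes only in rows, so rows that do not move let the fingers close. It gives the time, the measured TCP pose, the force and the opening at its end, in the units of the state.
- telemetry.get_obs(): the state, without advancing time (a new reading comes with each control period).
- snapshot(name): name is "scene" or "top"; returns the picture (480x640x3 uint8, blue, green, red); there is no depth.
- calibration(name): a dict with "K" (3x3 intrinsics, pixels), "camera_from_world" (4x4, takes a point from world to camera coordinates). Camera axes: x right, y up, looking along -z (the intrinsics and any distortion apply to the point x, -y, -z); pixel columns grow to the right and rows downward; lengths in m; the calibration is good to about 2 mm. A picture is of the moment at which its call begins. calibration takes no time and is no camera call.
- workorder.close_job(): hands the job in, once; it reports no verdict.
The state is a dict: "clock": time; "joint_pos": joint angles; "qvel": joint speeds; "tau": joint torques, N m; "tool_pos": TCP position; "orientation": TCP orientation; "force": force on the tool from outside, world axes, zero at the start; "moment": the same for the moment, N m; "opening": finger opening in m.
Only numpy, scipy, OpenCV 4.12 (cv2) and the standard library are available. Lean on these libraries where they do the work, as an engineer would, in place of code of your own. Each camera call takes 0.05 s, during which the arm holds its last target.

TASK

Press down the tail end of the plane blade lying flush in its wooden holder so that its cutting-edge end tips up, take it by that raised end and lay it flat, face up, across the middle of the loose square wooden block, and let go. Then take it again near its tail and slide it, cutting edge first, under the bridge of the sharpening jig until the edge is fully home against the stop; leave it there flat and face up. Do not drop the blade on the bench, knock the block over or disturb the other things lying loose around.

Things in the scene. Friction and masses are not known exactly. Their poses are not given: they have to be found in the camera images.
- blade_center (a point): Centre (half-way up) of the plane blade: a loose flat steel plate 130 long (x) x 40 wide (y) x 5 thick (z), about 100 g, with a lengthwise slot 62 x 9. x points to the cutting edge (bevelled end, square corners), z out of its upper face (the bevel side). It starts flat in the holder, upper face 45 above the bench.
- blade: The same plane blade as a whole; its origin lies at the centre of its underside, axes as at its centre.
- blade_head (a point): Middle of the blade's cutting edge: the +x end, 65 from the centre, half-way up the thickness.
- blade_tail (a point): Middle of the blade's blunt tail end: the -x end (rounded corners), 65 from the centre, half-way up the thickness. This end is open to the front of the holder, with free depth under it.
- blade_holder: Fixed dark wooden holder, 154 (x) x 68 (y) x 45 high, origin under its centre. Cheeks 10 thick stand 48 apart along the blade, flush with its top, so its sides cannot be gripped as it lies; a wall behind the cutting edge (+x), open at the tail (-x). The blade lies on a pale narrow cradle (26 wide), its x along the holder's x, its centre 3 ahead of the origin.
- cradle (a joint): Angle of the cradle under the blade (rad): 0 = level, 0.5 (29 degrees) = fully tipped, cutting edge up. It turns against stiff friction (0.12 N m: about 4 N pressed on the blade 36 behind the pivot, where full tip is about 19 down) and stays where it is left. A lip of the cradle behind the blade's tail keeps the blade from sliding.
- pivot (a point): The cradle's pivot axis (along y), fixed in the holder 12 behind (-x of) the holder's origin, 37 above the bench: 50 ahead of the blade's tail and 80 behind its edge. When fully tipped, the blade's front half stands clear above the cheeks: 52 ahead of the pivot its upper face is about 69 above the bench.
- block_top (a point): Centre of the top face of the rest block: a loose square-section offcut of pale wood lying on the bench, 40 wide (x) x 90 long (y) x 40 high, 250 g. Laid across it (blade's x along the block's x), the blade's two ends stand out 45 on each side.
- jig: Fixed grey metal sharpening jig, flange 110 x 90, origin under its centre. Level bed 40 above the bench from x = -45 (mouth) to the stop at x = +37. Side guides 46 apart from x = -25 on, flaring to about 60 at the mouth. Aluminium bridge over x = -15 to +30, underside 52, screw heads to 61 above the bench. The blade slides in along +x; when home its tail stands out 48 in front of the bed.
- jig_stop (a point): Centre of the place on the jig's stop face that the middle of the blade's cutting edge meets: x = +37, y = 0 of the jig, 42.5 above the bench; axes as the jig (x = direction of sliding in).
- sanding_block: Bystander: brown sanding block 62 x 102 x 30, origin under its centre.
- tape_measure: Bystander: tape measure 38 x 85 x 65, origin under its centre.
- masking_tape: Bystander: roll of masking tape, 100 across and 24 high, lying flat, origin under its centre.
- chuck_key: Bystander: steel drill chuck key 70 x 72 x 17, origin under its centre.
Mind the look-alikes: they are no part of the job. Leave any purple look-alike of the blade_holder alone.

How it is judged:
By the outcome, as a careful person would: the job done as asked, in the order asked, and still so for the second after the job is handed in, with the robot touching nothing.
It also fails if it takes over 72 s, if anything falls off the work surface, if the arm or the gripper's body presses on something with over 40 N, if the wrist force passes 120 N, or if a joint passes its speed limit or range.

## Working session

There is one attempt and no reset: what is moved stays moved. The work goes in short steps, Python scripts to look and compute and a tool call to move; the robot and the scene stay as the last step left them, time stands still between calls to the robot, and variables do not carry over. Pictures are saved under pics/ and viewed, and the job is handed in when it is done.

Besides the shell and the picture viewer there is one more tool, called as name(argument=value, ...) on one line, values as JSON. step_arm: Moves the arm, as the interface text tells. Its arguments: {"type":"object","properties":{"plan":{"type":"string"}},"required":["plan"]}

```bash
mkdir -p pics; python3 - <<'E'
from plant import telemetry, snapshot, calibration
import cv2
print(telemetry.get_obs())
for n in("scene","top"):
    cv2.imwrite(f"pics/{n}0.png",snapshot(n)); print(calibration(n))
E
```

```text
{'clock': 0.0, 'joint_pos': array([-5.93521105e+01,  2.05919871e+01,  6.34549707e-01, -2.16917233e-02,
       -7.01365188e+01, -1.65068420e+01]), 'qvel': array([-0.04191211,  0.02823093,  0.03690441, -0.03521568,  0.05734107,
        0.0676629 ]), 'tau': array([-2.65424587e-04, -5.82715845e+01,  2.93067706e+01,  6.99767411e+00,
        6.96237505e-03, -1.49798116e-04]), 'tool_pos': array([ 0.16477124, -0.65407313,  0.22561742]), 'orientation': array([ 1.79904122e+02, -7.14738624e-03, -1.65866334e+02]), 'force': array([ 0.31414231, -0.4028955 ,  0.15223145]), 'moment': array([ 0.03865424, -0.03282832,  0.01968073]), 'opening': 0.08771001485283435}
{'K': array([[624.05276984,   0.        , 318.03556981],
       [  0.        , 624.05276984, 229.48921583],
       [  0.        ,   0.        ,   1.        ]]), 'camera_from_world': array([[-0.76451792, -0.64459328,  0.00344287,  0.43496932],
       [ 0.32541502, -0.38133599,  0.86526755, -0.24160952],
       [-0.55643275,  0.66263291,  0.50129853, -1.23827955],
       [ 0.        ,  0.        ,  0.        ,  1.        ]])}
{'K': array([[508.2158752 ,   0.        , 322.33870383],
       [  0.        , 508.2158752 , 224.85046162],
       [  0.        ,   0.        ,   1.        ]]), 'camera_from_world': array([[ 0.01409552, -0.9998656 ,  0.00837203, -0.035711  ],
       [ 0.99391105,  0.01492567,  0.10916984, -0.56936835],
       [-0.10928013,  0.00678225,  0.99398785, -1.14599036],
       [ 0.        ,  0.        ,  0.        ,  1.        ]])}
```

View pics/scene0.png

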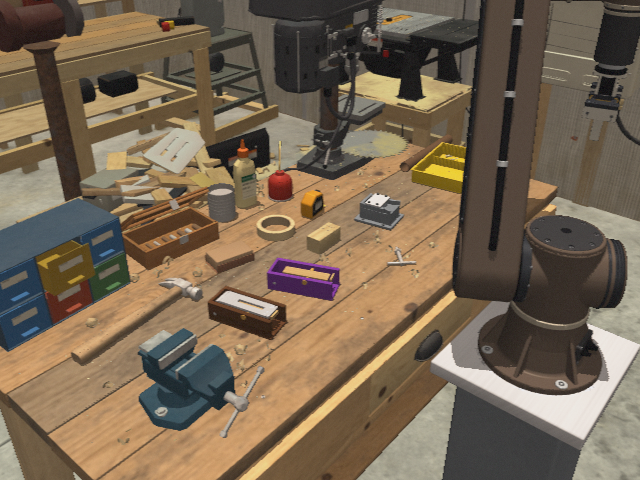

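View pics/top0.png

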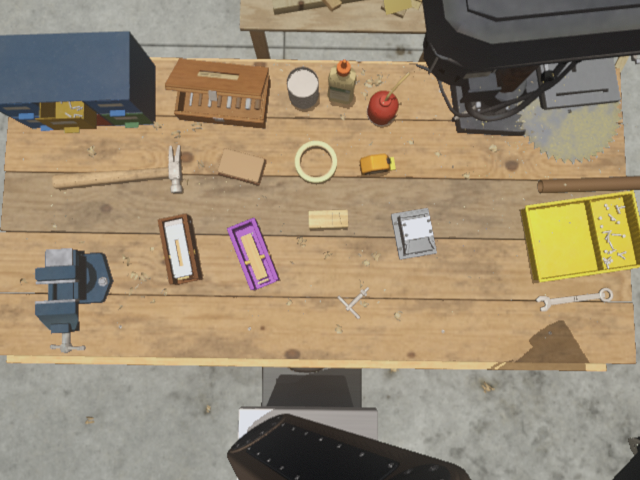

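The dark holder with the blade is at top-view (180,248), the purple decoy at (253,255), the block at (328,219) and the jig at (415,233). Next I'll zoom in.

```bash
python3 - <<'E'
import cv2,numpy as np
t=cv2.imread("pics/top0.png")
def c(x0,y0,w,h,s): return cv2.resize(t[y0:y0+h,x0:x0+w],None,fx=s,fy=s,interpolation=cv2.INTER_CUBIC)
a=c(145,205,75,90,6);b=c(300,190,75,90,6)[:, :0]
cv2.imwrite("pics/z1.png",np.hstack([a,np.zeros((540,5,3),np.uint8)]))
cv2.imwrite("pics/z2.png",c(300,195,145,75,5.5))
t=cv2.imread("pics/scene0.png")
cv2.imwrite("pics/z3.png",np.vstack([c(200,275,100,65,6)]))
cv2.imwrite("pics/z4.png",c(295,180,115,75,6))
E
```

```text
(no output)
```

View pics/z1.png

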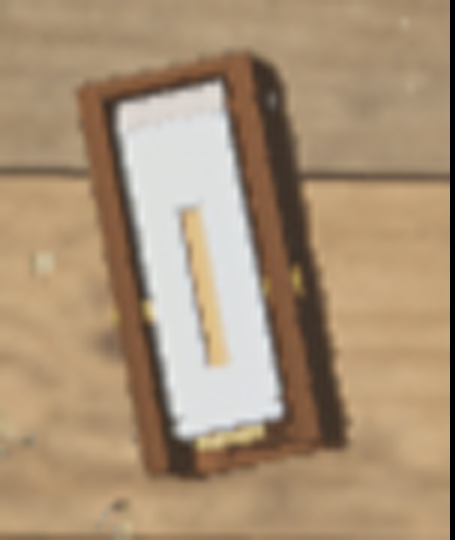

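View pics/z2.png

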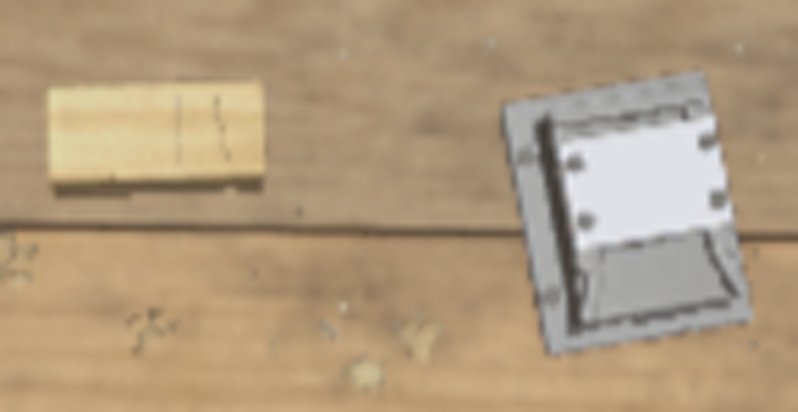

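View pics/z3.png

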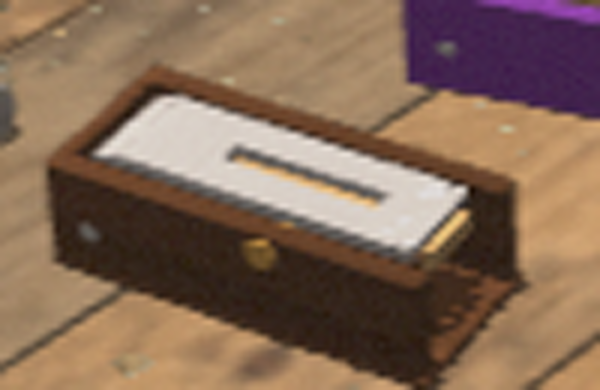

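View pics/z4.png

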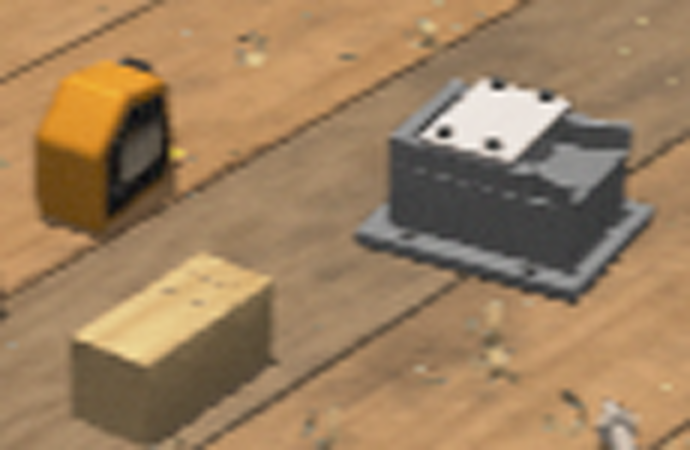

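```bash
cat > h.py <<'E'
import cv2,numpy as np
from plant import calibration
def cast(name,uv,z):
    C=calibration(name);K=C["K"];T=C["camera_from_world"];R=T[:3,:3];o=-R.T@T[:3,3]
    out=[]
    for u,v in np.atleast_2d(uv):
        d=R.T@np.array([(u-K[0,2])/K[0,0],-(v-K[1,2])/K[1,1],-1]); out.append(o+d*(z-o[2])/d[2])
    return np.array(out)
def proj(name,P):
    C=calibration(name);K=C["K"];T=C["camera_from_world"]
    p=np.atleast_2d(P)@T[:3,:3].T+T[:3,3]; return np.c_[K[0,2]+K[0,0]*p[:,0]/-p[:,2],K[1,2]-K[1,1]*p[:,1]/-p[:,2]]
def rect(name,mask,z,show=True):
    n,l,s,c=cv2.connectedComponentsWithStats(mask.astype(np.uint8))
    i=1+np.argmax(s[1:,4]); m=(l==i).astype(np.uint8)
    cs,_=cv2.findContours(m,cv2.RETR_EXTERNAL,cv2.CHAIN_APPROX_NONE)
    # undo half-pixel shrink: use upscaled mask
    M=cv2.resize(m,None,fx=8,fy=8,interpolation=cv2.INTER_NEAREST)
    cs,_=cv2.findContours(M,cv2.RETR_EXTERNAL,cv2.CHAIN_APPROX_NONE)
    uv=(cs[0][:,0,:]+.5)/8-.5
    W=cast(name,uv,z)[:,:2]
    r=cv2.minAreaRect((W*1000).astype(np.float32)); b=cv2.boxPoints(r)
    return r,b,s[i,4]
E
python3 - <<'E'
from h import *
for name in("top","scene"):
    im=cv2.imread(f"pics/{name}0.png").astype(int); B,G,R=im[...,0],im[...,1],im[...,2]
    white=(im.min(2)>150)&(im.max(2)-im.min(2)<40)
    def box(m,x0,y0,x1,y1):
        o=np.zeros_like(m);o[y0:y1,x0:x1]=m[y0:y1,x0:x1];return o
    bl=(150,205,205,290) if name=="top" else (205,280,290,330)
    br=(390,205,440,260) if name=="top" else (355,190,400,210)
    bk=(300,200,352,235) if name=="top" else (300,220,345,245)
    print(name,"blade",rect(name,box(white,*bl),.045))
    print(name,"bridge",rect(name,box(white&(im.min(2)>195),*br),.057))
    wood=(R-B>70)&(R>(195 if name=="top" else 190)) 
    print(name,"block",rect(name,box(wood,*bk),.040))
E
```

```text
top blade (((510.38226318359375, 300.5492248535156), (132.23753356933594, 43.414947509765625), 13.212785720825195), array([[441.05215, 306.56943],
       [450.9754 , 264.30374],
       [579.7124 , 294.52902],
       [569.7891 , 336.7947 ]], dtype=float32), np.int32(937))
top bridge (((564.0298461914062, -241.844482421875), (46.022430419921875, 66.75379943847656), 10.292448997497559), array([[ 535.42535, -213.11613],
       [ 547.3525 , -278.79578],
       [ 592.63434, -270.5728 ],
       [ 580.7072 , -204.89319]], dtype=float32), np.int32(504))
top block (((579.5787963867188, -67.90003204345703), (27.53218650817871, 34.35700988769531), 0.8587930202484131), array([[565.5568  , -50.929787],
       [566.0717  , -85.282936],
       [593.60077 , -84.87028 ],
       [593.0859  , -50.517128]], dtype=float32), np.int32(112))
scene blade (((508.54168701171875, 302.1229248046875), (129.62960815429688, 43.50474166870117), 14.365206718444824), array([[440.3566 , 307.11453],
       [451.15018, 264.97   ],
       [576.7268 , 297.13132],
       [565.9332 , 339.27585]], dtype=float32), np.int32(597))
scene bridge (((561.9071655273438, -237.88563537597656), (44.68455505371094, 68.583251953125), 11.19773006439209), array([[ 533.33093, -208.5856 ],
       [ 546.64954, -275.86322],
       [ 590.4834 , -267.18567],
       [ 577.1648 , -199.90805]], dtype=float32), np.int32(143))
scene block (((583.2837524414062, -37.51191711425781), (42.6757698059082, 93.49047088623047), 2.4223453998565674), array([[559.98926 ,   8.289695],
       [563.9407  , -85.11723 ],
       [606.57825 , -83.31353 ],
       [602.62683 ,  10.093399]], dtype=float32), np.int32(267))
```

```bash
python3 - <<'E'
from h import *
def un(p,x0,y0,s): return (np.array(p)+.5)/s-.5+[x0,y0]
def rep(n,name,q,z):
    W=cast(name,q,z)[:,:2]*1000; print(n,W.round(1).tolist(),"c",W.mean(0).round(1))
    e=[W[(i+1)%4]-W[i] for i in range(4)]
    print("  len",[round(float(np.hypot(*v)),1) for v in e],"ang",[round(float(np.degrees(np.arctan2(v[1],v[0])))%90,1) for v in e])
rep("flange z6","top",un([(503,103),(705,71),(750,319),(552,354)],300,195,5.5),.006)
rep("flange z6 sc","scene",un([(355,238),(574,300),(656,208),(460,158)],295,180,6),.006)
rep("block top","top",un([(47,88),(264,81),(265,177),(49,183)],300,195,5.5),.040)
rep("block sc","scene",un([(72,343),(142,364),(272,284),(205,254)],295,180,6),.040)
rep("holder","top",un([(77,90),(248,50),(322,440),(148,476)],145,205,6),.045)
rep("holder sc","scene",un([(49,160),(155,66),(518,184),(430,287)],200,275,6),.045)
rep("blade","top",un([(113,104),(224,81),(285,417),(176,440)],145,205,6),.045)
rep("bridge","top",un([(552,124),(714,98),(732,230),(582,252)],300,195,5.5),.057)
rep("bridge sc","scene",un([(420,137),(513,164),(571,104),(488,79)],295,180,6),.057)
# bystanders near: chuck key, measure
print(cast("top",[[353,303],[377,163],[253,255],[180,248]],.03))
E
```

```text
flange z6 [[602.6, -190.4], [617.9, -277.9], [510.9, -296.3], [494.7, -211.3]] c [ 556.5 -244. ]
  len [88.8, 108.6, 86.5, 110.0] ang [9.9, 9.8, 10.8, 11.0]
flange z6 sc [[597.0, -183.2], [490.1, -201.1], [509.3, -295.2], [606.3, -276.5]] c [ 550.7 -239. ]
  len [108.4, 96.0, 98.8, 93.8] ang [9.5, 11.5, 10.9, 5.7]
block top [[601.5, 5.9], [605.8, -85.1], [565.3, -85.9], [561.4, 4.3]] c [583.5 -40.2]
  len [91.1, 40.5, 90.3, 40.1] ang [2.7, 1.1, 2.5, 2.2]
block sc [[595.6, 12.5], [562.9, 6.6], [563.3, -79.3], [601.2, -80.9]] c [580.8 -35.3]
  len [33.2, 85.8, 38.0, 93.5] ang [10.2, 0.3, 87.6, 3.4]
holder [[574.8, 349.8], [591.1, 285.5], [443.5, 251.3], [429.2, 316.0]] c [509.6 300.6]
  len [66.4, 151.5, 66.3, 149.5] ang [14.3, 13.1, 12.5, 13.1]
holder sc [[574.1, 351.2], [588.0, 288.8], [440.6, 255.6], [424.5, 316.0]] c [506.8 302.9]
  len [63.9, 151.1, 62.5, 153.6] ang [12.5, 12.7, 14.9, 13.2]
blade [[569.6, 335.9], [579.1, 294.1], [452.0, 265.5], [442.8, 306.1]] c [510.8 300.4]
  len [42.8, 130.3, 41.6, 130.3] ang [12.8, 12.7, 12.8, 13.2]
bridge [[587.3, -203.4], [599.1, -270.5], [544.4, -277.4], [534.4, -215.6]] c [ 566.3 -241.7]
  len [68.2, 55.2, 62.7, 54.2] ang [10.0, 7.2, 9.2, 13.0]
bridge sc [[576.7, -201.4], [530.5, -207.4], [543.9, -271.7], [587.1, -267.8]] c [ 559.5 -237.1]
  len [46.6, 65.8, 43.4, 67.2] ang [7.3, 11.8, 5.2, 8.9]
[[ 0.39164756 -0.09991578  0.03      ]
 [ 0.718284   -0.15396076  0.03      ]
 [ 0.49777623  0.13115988  0.03      ]
 [ 0.5114418   0.29948592  0.03      ]]
```

```bash
cat >> h.py <<'E'
from scipy.spatial.transform import Rotation as Ro
from plant import telemetry
def state():
    o=telemetry.get_obs(); return o["tool_pos"],Ro.from_euler("xyz",o["orientation"],degrees=True),o
def bl(x,c=(.510,.301),yaw=13.0):
    a=np.radians(yaw); return np.array([c[0]+x*np.cos(a),c[1]+x*np.sin(a)])
def arc(p,R,target,wz,n):
    """constant tool-frame shift per row with turn wz deg/row about tool z (shift along axes before turn)"""
    A=np.zeros((3,3));Rk=R;As=[]
    for k in range(n):
        A=A+Rk.as_matrix();As.append(A.copy());Rk=Rk*Ro.from_rotvec([0,0,wz],degrees=True)
    d=np.linalg.solve(A,np.array(target)-p); path=np.array([p+a@d for a in As])
    return d*100,path,Rk.as_euler("xyz",degrees=True)
def to(target,rpy=None,p=None,R=None):
    """shift in tool axes (cm) now, and rotvec (deg) to reach rpy"""
    if p is None: p,R,_=state()
    s=R.inv().apply(np.array(target)-p)*100
    rv=None if rpy is None else (R.inv()*Ro.from_euler("xyz",rpy,degrees=True)).as_rotvec(degrees=True)
    return s.round(2),None if rv is None else rv.round(2)
E
python3 - <<'E'
from h import *
p,R,_=state()
p=np.array([.165,-.655,.227]);R=Ro.from_euler("xyz",[180,0,-165.86],degrees=True)
t=bl(-.072);print(t)
d,path,e=arc(p,R,[*t,.11],-88.86/36,36);print(d,-88.86/36,e);print(np.hypot(path[:,0],path[:,1]).round(3)); print(path[::4].round(3))
E
```

```text
[0.43984536 0.28480352]
[-2.89066534  0.84872012  0.325     ] -2.4683333333333333 [180.   0. -77.]
[0.668 0.66  0.652 0.644 0.636 0.629 0.621 0.614 0.607 0.599 0.592 0.586
 0.579 0.573 0.567 0.561 0.555 0.55  0.545 0.541 0.536 0.532 0.529 0.526
 0.523 0.521 0.519 0.518 0.517 0.517 0.517 0.517 0.518 0.52  0.522 0.524]
[[ 0.191 -0.64   0.224]
 [ 0.287 -0.568  0.211]
 [ 0.37  -0.48   0.198]
 [ 0.437 -0.38   0.185]
 [ 0.485 -0.27   0.172]
 [ 0.514 -0.153  0.159]
 [ 0.522 -0.033  0.146]
 [ 0.51   0.087  0.133]
 [ 0.477  0.203  0.12 ]]
```

step_arm(plan="0 -2.89 0.85 0.32 0 0 -2.47;0 -2.89 0.85 0.32 0 0 -2.47;0 -2.89 0.85 0.32 0 0 -2.47;0 -2.89 0.85 0.32 0 0 -2.47;0 -2.89 0.85 0.32 0 0 -2.47;0 -2.89 0.85 0.32 0 0 -2.47;0 -2.89 0.85 0.32 0 0 -2.47;0 -2.89 0.85 0.32 0 0 -2.47;0 -2.89 0.85 0.32 0 0 -2.47;0 -2.89 0.85 0.32 0 0 -2.47;0 -2.89 0.85 0.32 0 0 -2.47;0 -2.89 0.85 0.32 0 0 -2.47")

```text
clock: 1.1
tool_pos: [0.4222, -0.4043, 0.1876]
orientation: [180.0, -0.0, -136.1]
force: [0.6, -0.8, 0.1]
opening: 0.0133
```

step_arm(plan="0 -2.89 0.85 0.32 0 0 -2.47;0 -2.89 0.85 0.32 0 0 -2.47;0 -2.89 0.85 0.32 0 0 -2.47;0 -2.89 0.85 0.32 0 0 -2.47;0 -2.89 0.85 0.32 0 0 -2.47;0 -2.89 0.85 0.32 0 0 -2.47;0 -2.89 0.85 0.32 0 0 -2.47;0 -2.89 0.85 0.32 0 0 -2.47;0 -2.89 0.85 0.32 0 0 -2.47;0 -2.89 0.85 0.32 0 0 -2.47;0 -2.89 0.85 0.32 0 0 -2.47;0 -2.89 0.85 0.32 0 0 -2.47")

```text
clock: 2.1
tool_pos: [0.5215, -0.061, 0.1494]
orientation: [180.0, -0.0, -106.5]
force: [-0.6, 0.8, -0.0]
opening: 0.0003
```

step_arm(plan="0 -2.89 0.85 0.32 0 0 -2.47;0 -2.89 0.85 0.32 0 0 -2.47;0 -2.89 0.85 0.32 0 0 -2.47;0 -2.89 0.85 0.32 0 0 -2.47;0 -2.89 0.85 0.32 0 0 -2.47;0 -2.89 0.85 0.32 0 0 -2.47;0 -2.89 0.85 0.32 0 0 -2.47;0 -2.89 0.85 0.32 0 0 -2.47;0 -2.89 0.85 0.32 0 0 -2.47;0 -2.89 0.85 0.32 0 0 -2.47;0 -2.89 0.85 0.32 0 0 -2.47;0 -2.89 0.85 0.32 0 0 -2.47;")

```text
clock: 3.1
tool_pos: [0.4379, 0.2865, 0.111]
orientation: [180.0, -0.0, -76.8]
force: [0.4, -0.1, 0.1]
opening: 0.0008
```

```bash
python3 - <<'E'
from h import *
from plant import snapshot
for n in("scene","top"):
    im=snapshot(n);cv2.imwrite(f"pics/{n}1.png",im)
    if n=="scene": cv2.imwrite("pics/s1z.png",cv2.resize(im[200:350,170:330],None,fx=4,fy=4,interpolation=2))
p,R,o=state();print(p,o["orientation"],o["joint_pos"])
print(to([*bl(-.072),.05]))
E
```

```text
[0.43732688 0.28818775 0.1107713 ] [ 1.79981332e+02 -5.78105957e-03 -7.66510644e+01] [ 5.48597346e+01  1.26307853e+01 -2.72089384e+01 -1.04729617e-02
 -5.01780877e+01 -4.15040917e+01]
(array([ 0.39, -0.17,  6.08]), None)
```

View pics/s1z.png

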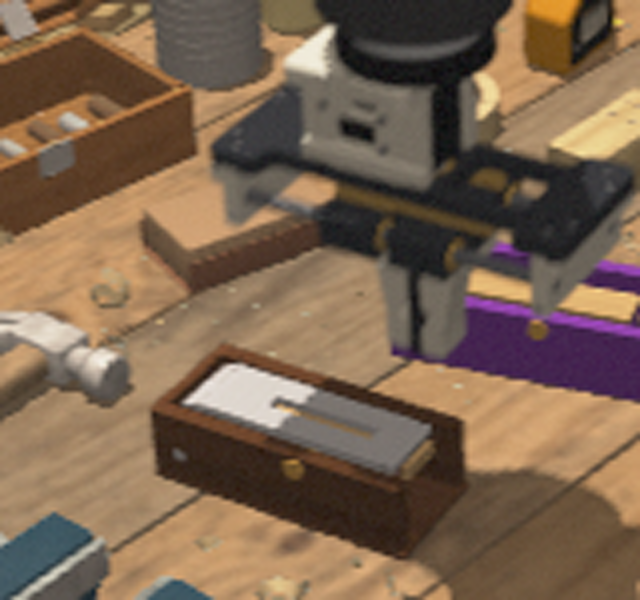

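step_arm(plan="0 0.2 -0.1 2 0 0 0;0 0.2 -0.1 2 0 0 0;0 0 0 1.5 0 0 0;0 0 0 0 0 0 0")

```text
clock: 3.53
tool_pos: [0.4401, 0.2798, 0.0534]
orientation: [179.7, -0.2, -77.0]
force: [-0.8, -0.7, -0.4]
opening: 0.0003
```

```bash
python3 - <<'E'
from h import *
from plant import snapshot
im=snapshot("scene");cv2.imwrite("pics/s2z.png",cv2.resize(im[220:345,190:320],None,fx=5,fy=4.8,interpolation=2))
p,R,o=state();print(p,o["orientation"],o["force"])
print(to([*bl(-.072),.045]))
E
```

```text
[0.44085352 0.28053484 0.05502873] [ 1.79831213e+02 -1.34324618e-01 -7.69807616e+01] [-0.23415027 -0.26106348  0.33968574]
(array([-0.44, -0.  ,  1.  ]), None)
```

View pics/s2z.png

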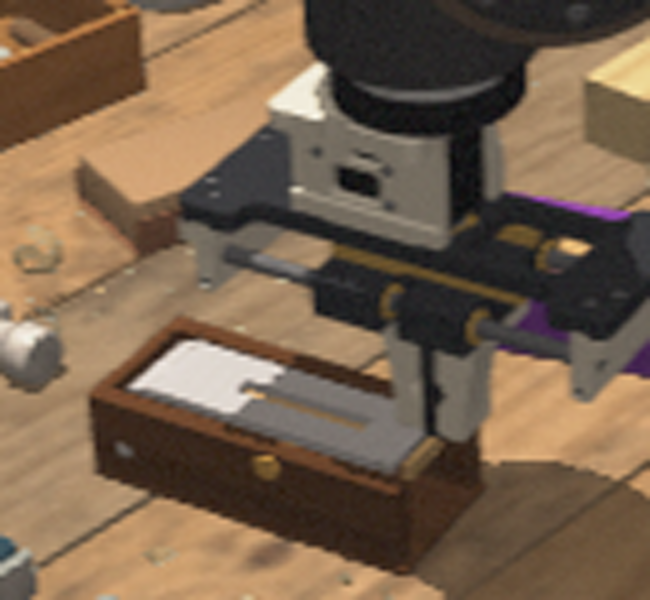

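step_arm(plan="0 -0.4 0 0 0 0 0;0 0 0 0.6 0 0 0;0 0 0 0.3 0 0 0;0 0 0 0.3 0 0 0;0 0 0 0.3 0 0 0;0 0 0 0 0 0 0")

```text
clock: 4.08
tool_pos: [0.4406, 0.2858, 0.0411]
orientation: [180.0, 0.0, -76.9]
force: [-0.1, 0.4, 1.1]
opening: 0.0007
```

```bash
python3 - <<'E'
from h import *
from plant import snapshot
im=snapshot("scene");cv2.imwrite("pics/s3z.png",cv2.resize(im[220:345,190:320],None,fx=5,fy=4.8,interpolation=2))
p,R,o=state();print(p,o["orientation"],o["force"])
print(to([*bl(-.072),.027]))
E
```

```text
[0.44064911 0.28575778 0.04126947] [ 1.79996678e+02 -3.55014540e-03 -7.69358058e+01] [ 0.56993675 -0.09330671  0.29608574]
(array([0.07, 0.1 , 1.43]), None)
```

View pics/s3z.png

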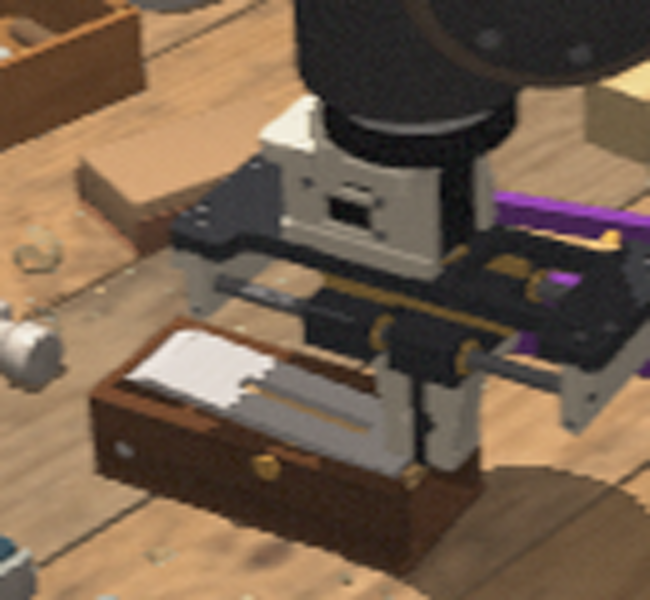

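step_arm(plan="0 0 0 0.3 0 0 0;0 0 0 0.3 0 0 0;0 0 0 0.3 0 0 0;0 0 0 0.3 0 0 0;0 0 0 0 0 0 0")

```text
clock: 4.55
tool_pos: [0.4409, 0.2858, 0.0289]
orientation: [-180.0, -0.0, -76.9]
force: [-0.0, 1.1, 1.2]
opening: 0.0003
```

step_arm(plan="0 0 0 0.2 0 0 0;0 0 0 0.1 0 0 0;0 0 0 0 0 0 0;0 0 0 0 0 0 0")

```text
clock: 4.88
tool_pos: [0.4405, 0.2856, 0.0262]
orientation: [180.0, -0.0, -77.0]
force: [-1.3, 0.1, 0.3]
opening: 0.0005
```

```bash
python3 - <<'E'
from h import *
from plant import snapshot
im=snapshot("scene");cv2.imwrite("pics/s4z.png",cv2.resize(im[220:345,190:320],None,fx=5,fy=4.8,interpolation=2))
p,R,o=state();print(p,o["orientation"],o["force"])
E
```

```text
[0.44035782 0.2854987  0.02610124] [ 1.79959548e+02 -1.75247852e-02 -7.69551173e+01] [-0.54478696 -0.3313682   0.72577008]
```

View pics/s4z.png

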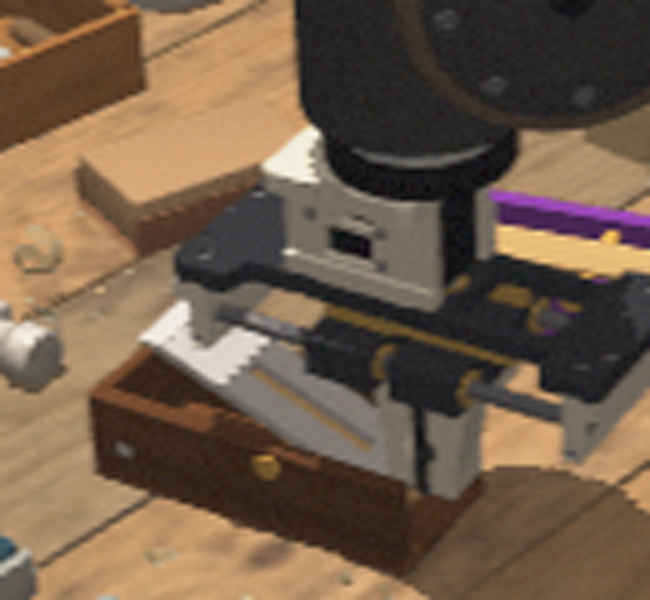

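step_arm(plan="0 0 0 0.1 0 0 0;0 0 0 0.1 0 0 0;0 0 0 0 0 0 0")

```text
clock: 5.18
tool_pos: [0.4407, 0.2857, 0.0243]
orientation: [180.0, -0.0, -76.9]
force: [-0.2, -0.2, 2.0]
opening: 0.0006
```

step_arm(plan="0 0 0 0.1 0 0 0;0 0 0 0.1 0 0 0;0 0 0 0 0 0 0")

```text
clock: 5.43
tool_pos: [0.4408, 0.2859, 0.0223]
orientation: [-180.0, 0.0, -76.9]
force: [0.7, -0.0, 2.0]
opening: 0.0006
```

step_arm(plan="0 0 0 -1 0 0 0;0 0 0 -3 0 0 0;0 0 0 -4 0 0 0;8.7 0 0 -4 0 0 0;8.7 0 0 -3 0 0 0;8.7 0 0 0 0 0 7;8.7 0 0 0 0 0 7;8.7 0 0 0 0 0 7;8.7 0 0 0 0 0 7;8.7 0 0 0 0 0 7;8.7 0 0 0 0 0 7;8.7 0 0 0 0 0 7")

```text
clock: 6.43
tool_pos: [0.4403, 0.2855, 0.1729]
orientation: [180.0, -0.0, -126.3]
force: [0.5, 0.8, -0.0]
opening: 0.0545
```

step_arm(plan="8.7 0 0 0 0 0 7;8.7 0 0 0 0 0 7;8.7 0 0 0 0 0 7;8.7 0 0 0 0 0 7;8.7 0 0 0 0 0 7;8.7 0 0 0 0 0 6;8.7 0 0 0 0 0 0")

```text
clock: 7.02
tool_pos: [0.4404, 0.2856, 0.1728]
orientation: [180.0, -0.0, -167.2]
force: [-0.4, 0.5, -0.6]
opening: 0.087
```

```bash
python3 - <<'E'
from h import *
from plant import snapshot
a=snapshot("scene");cv2.imwrite("pics/s5z.png",cv2.resize(a[220:345,190:320],None,fx=5,fy=4.8,interpolation=2))
b=snapshot("top");cv2.imwrite("pics/t5z.png",cv2.resize(b[200:300,130:240],None,fx=6,fy=6,interpolation=2))
cv2.imwrite("pics/scene5.png",a);cv2.imwrite("pics/top5.png",b)
p,R,o=state();print(p,o["orientation"],o["force"],o["joint_pos"])
E
```

```text
[0.44049776 0.28567447 0.17269439] [ 1.79993920e+02 -3.77492822e-03 -1.66726480e+02] [-0.21634464  0.41726107 -0.19403843] [ 5.43861666e+01  8.94432145e+00 -2.25694665e+01 -8.28531302e-03
 -5.84850583e+01 -1.31108316e+02]
```

View pics/s5z.png

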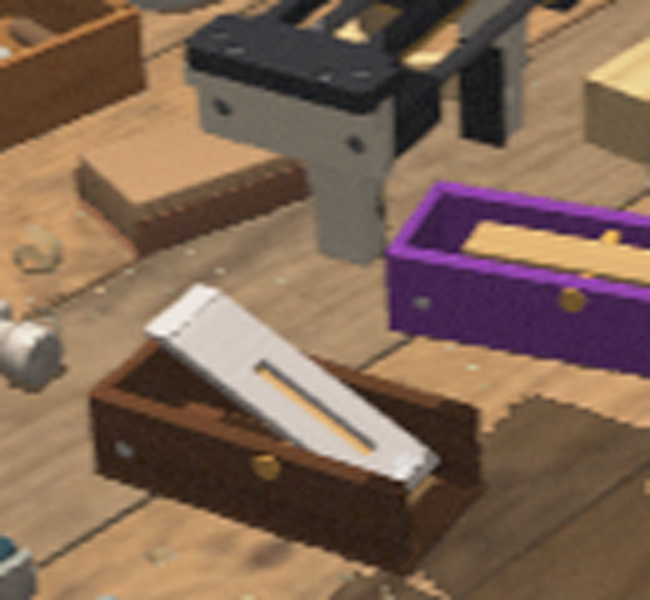

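View pics/t5z.png

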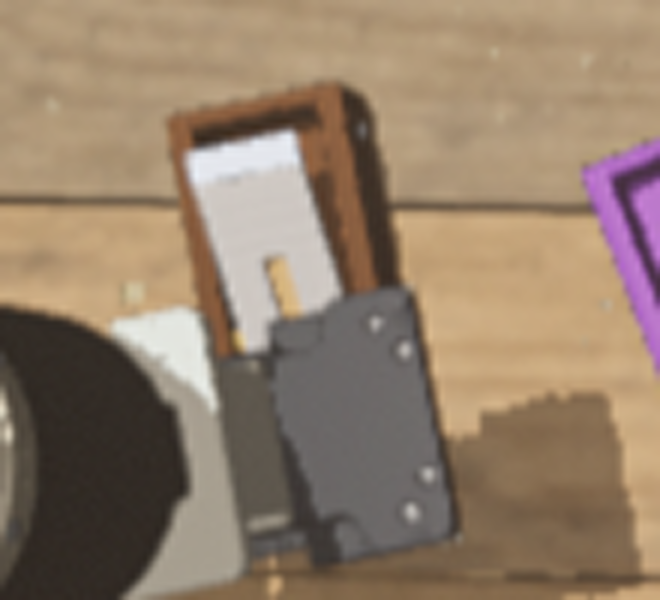

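```bash
python3 - <<'E'
from h import *
def tri(us,ut):
    Ps=[]
    for n,u in(("scene",us),("top",ut)):
        C=calibration(n);K=C["K"]@np.diag([1,-1,-1]);Ps.append(K@C["camera_from_world"][:3])
    X=cv2.triangulatePoints(Ps[0],Ps[1],np.array(us,float).reshape(2,1),np.array(ut,float).reshape(2,1));return (X[:3]/X[3]).ravel()
S=lambda x,y:((x+.5)/5-.5+190,(y+.5)/4.8-.5+220)
T=lambda x,y:((x+.5)/6-.5+130,(y+.5)/6-.5+200)
L=tri(S(148,327),T(185,154));Rr=tri(S(207,286),T(298,129));print(L,Rr,(L+Rr)/2,np.linalg.norm(L-Rr))
th=.5
piv=bl(-.015)
print("expected head top", [*bl(-.015+.080*np.cos(th)-.008*np.sin(th))],.037+.08*np.sin(th)+.008*np.cos(th))
for z in (.080,.082):print(cast("scene",[S(148,327),S(207,286)],z).mean(0),cast("top",[T(185,154),T(298,129)],z).mean(0))
E
```

```text
[0.55775141 0.33175211 0.07669277] [0.56736338 0.29096096 0.07251144] [0.56255739 0.31135653 0.0746021 ] 0.04211640947419505
expected head top [np.float64(0.5600545600980269), np.float64(0.31255600574741726)] 0.08237470358345922
[0.55547843 0.31604784 0.08      ] [0.56315818 0.31078753 0.08      ]
[0.55325119 0.31789927 0.082     ] [0.56294064 0.31019867 0.082     ]
```

```bash
cat >> h.py <<'E'
def grasp_pose(xb,th,depth,back,yaw=13.0,c=(.510,.301)):
    """tipped blade: pose of TCP with tool x=-blade x; depth beyond mid-plane"""
    t=np.radians(th);a=np.radians(yaw);f=np.array([np.cos(a),np.sin(a),0]);u=np.array([0,0,1.])
    X=np.cos(t)*f+np.sin(t)*u;N=-np.sin(t)*f+np.cos(t)*u
    piv=np.array([*bl(-.015,c,yaw),.037])
    P=piv+(xb+.015)*X+.0055*N
    z=-N;x=-X;y=np.cross(z,x);R=Ro.from_matrix(np.c_[x,y,z])
    return P+z*(depth-back),R.as_euler("xyz",degrees=True)
E
python3 - <<'E'
from h import *
g,e=grasp_pose(.046,28.5,.015,0);pg,_=grasp_pose(.046,28.5,.015,.06)
print(g,pg,e); print(to(pg,e))
p,R,_=state();R2=Ro.from_euler("xyz",e,degrees=True)
print(to(g,p=pg,R=R2))
E
```

```text
[0.55203515 0.31070458 0.05775792] [0.5241394  0.30426434 0.11048695] [-180.    28.5 -167. ]
(array([-8.57, -0.11,  6.22]), array([  0.07, -28.5 ,   0.27]))
(array([0., 0., 6.]), None)
```

step_arm(plan="8.7 -2.1 0 1 0 0 0;8.7 -2.1 0 1 0 0 0;8.7 -2.2 -0.1 1 0 0 0;8.7 -2.2 0 1 0 0 0;8.7 0 0 0 0 -7.1 0.3;8.7 0 0 0 0 -7.1 0;8.7 0 0 0 0 -7.1 0;8.7 0 0 0 0 -7.1 0;8.7 0 0 0 0 0 0;8.7 0 0 0 0 0 0")

```text
clock: 7.95
tool_pos: [0.5422, 0.2917, 0.1417]
orientation: [-178.6, 21.7, -167.6]
force: [0.7, -0.5, 0.5]
opening: 0.0867
```

```bash
python3 - <<'E'
from h import *
from plant import snapshot
g,e=grasp_pose(.046,28.5,.015,0)
print(to(g,e),state()[2]["joint_pos"])
a=snapshot("scene");cv2.imwrite("pics/s6z.png",cv2.resize(a[200:345,180:330],None,fx=5,fy=4,interpolation=2))
E
```

```text
(array([1.84, 1.85, 8.26]), array([-1.68, -6.78, -0.46])) [  52.36206107    8.62395117  -44.26740342   36.52097041  -25.56822233
 -161.87217631]
```

View pics/s6z.png

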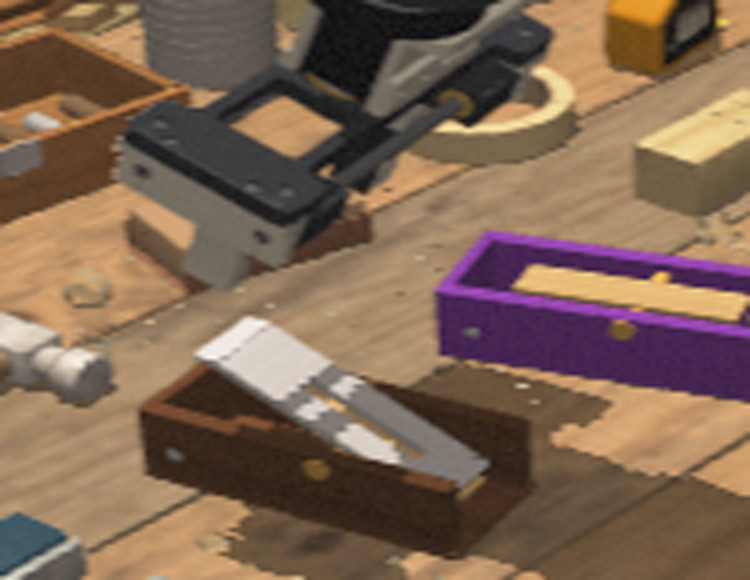

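step_arm(plan="8.7 0 0 0 0 0 -7;8.7 0 0 0 0 0 -7;8.7 0 0 0 0 0 -7;8.7 0 0 0 0 0 -7;8.7 0 0 0 0 0 -7;8.7 0 0 0 0 0 -7;8.7 0 0 0 0 0 -7;8.7 0 0 0 0 0 -7;8.7 0 0 0 0 0 -7;8.7 0 0 0 0 0 -7;8.7 0 0 0 0 0 -7;8.7 0 0 0 0 0 -7")

```text
clock: 9.0
tool_pos: [0.5438, 0.2942, 0.1424]
orientation: [-158.2, 1.0, -83.5]
force: [0.6, -0.2, -0.1]
opening: 0.0871
```

step_arm(plan="8.7 0 0 0 0 0 -7;8.7 0 0 0 0 0 -7;8.7 0 0 0 0 0 -7;8.7 0 0 0 0 0 -7;8.7 0 0 0 0 0 -7;8.7 0 0 0 0 0 -7;8.7 0 0 0 0 0 -7;8.7 0 0 0 0 0 -7;8.7 0 0 0 0 0 -7;8.7 0 0 0 0 0 -7;8.7 0 0 0 0 0 -7;8.7 0 0 0 0 0 -7")

```text
clock: 10.0
tool_pos: [0.5438, 0.2941, 0.1424]
orientation: [-176.6, -21.6, -0.4]
force: [0.2, -1.1, 0.4]
opening: 0.0867
```

step_arm(plan="8.7 0 0 0 0 0 -7;8.7 0 0 0 0 0 -5;8.7 0 0 0 0 0 0")

```text
clock: 10.25
tool_pos: [0.5437, 0.2941, 0.1424]
orientation: [178.7, -21.8, 12.4]
force: [0.0, 0.2, 0.2]
opening: 0.0869
```

```bash
sed -i 's/z=-N;x=-X;y/z=-N;x=X;y/' h.py; python3 - <<'E'
from h import *
g,e=grasp_pose(.046,28.5,.015,0)
print(e,to(g,e),state()[2]["joint_pos"],state()[0],state()[2]["orientation"])
g,e=grasp_pose(.046,28.5,.015,0.07)
print(e,to(g,e))
E
```

```text
[180.  -28.5  13. ] (array([-2.06, -1.63,  8.25]), array([ 1.56,  6.71, -0.45])) [ 52.38245387   8.76116917 -43.98222413  36.40492549 -25.55772766
  18.27650472] [0.5437434  0.29413619 0.14237894] [178.68284741 -21.79753674  12.42237483]
[180.  -28.5  13. ] (array([-2.88, -1.44,  1.31]), array([ 1.56,  6.71, -0.45]))
```

step_arm(plan="8.7 -0.7 -0.4 0.3 0.4 1.7 -0.1;8.7 -0.7 -0.4 0.3 0.4 1.7 -0.1;8.7 -0.7 -0.4 0.3 0.4 1.7 -0.1;8.7 -0.7 -0.3 0.3 0.4 1.6 -0.1;8.7 0 0 0 0 0 0;8.7 0 0 0 0 0 0")

```text
clock: 10.75
tool_pos: [0.5396, 0.2977, 0.1336]
orientation: [179.4, -27.4, 12.1]
force: [1.1, -1.2, -0.4]
opening: 0.0868
```

```bash
python3 - <<'E'
from h import *
g,e=grasp_pose(.046,28.5,.015,0)
print(e,to(g,e),state()[2]["joint_pos"],state()[0],state()[2]["orientation"])
E
```

```text
[180.  -28.5  13. ] (array([-2.17, -1.09,  7.4 ]), array([ 1.02,  1.09, -0.75])) [ 41.0297592    7.03225292 -55.76098301  77.36774197 -13.74680843
 -13.16872302] [0.53957195 0.29772875 0.13356788] [179.38191079 -27.41453453  12.13937535]
```

```bash
cat >> h.py <<'E'
def grasp2(xb,th,tilt,depth,back,yaw=13.0,c=(.510,.301)):
    t=np.radians(th);a=np.radians(yaw);f=np.array([np.cos(a),np.sin(a),0]);u=np.array([0,0,1.])
    X=np.cos(t)*f+np.sin(t)*u;N=-np.sin(t)*f+np.cos(t)*u
    P=np.array([*bl(-.015,c,yaw),.037])+(xb+.015)*X+.0055*N
    q=np.radians(tilt);z=np.sin(q)*f-np.cos(q)*u;x=np.cos(q)*f+np.sin(q)*u
    return P+z*(depth-back),Ro.from_matrix(np.c_[x,np.cross(z,x),z]).as_euler("xyz",degrees=True)
E
python3 - <<'E'
from h import *
g,e=grasp2(.046,28.5,10,.016,.07)
print(g,e,to(g,e))
E
```

```text
[0.53592455 0.30698515 0.1241198 ] [180. -10.  13.] (array([-0.58, -0.99,  0.75]), array([  0.89, -17.41,  -0.91]))
```

step_arm(plan="8.7 -0.1 -0.2 0 0.2 -3.5 -0.2;8.7 -0.1 -0.2 0 0.2 -3.5 -0.2;8.7 -0.1 -0.2 0 0.2 -3.5 -0.2;8.7 -0.1 -0.2 0 0.2 -3.5 -0.2;8.7 -0.1 -0.2 0 0.1 -3.4 -0.1;8.7 0 0 0 0 0 0;8.7 0 0 0 0 0 0")

```text
clock: 11.33
tool_pos: [0.5558, 0.3006, 0.1439]
orientation: [178.9, -18.6, 12.3]
force: [-0.5, -0.0, 0.7]
opening: 0.0869
```

```bash
python3 - <<'E'
from h import *
g,e=grasp2(.046,28.5,10,.016,.0)
print(g,e,to(g,e),state()[2]["joint_pos"],state()[2]["orientation"])
E
```

```text
[0.54776838 0.30971952 0.05518325] [180. -10.  13.] (array([-3.39, -1.21,  8.2 ]), array([ 1.27, -8.59, -0.79])) [ 52.39351908  11.17789223 -36.33010688  25.11409698 -31.2251759
  29.38700973] [178.91036424 -18.59515369  12.26505871]
```

step_arm(plan="8.7 0 0 0 0.3 -3 -0.2;8.7 0 0 0 0.3 -3 -0.2;8.7 0 0 0 0.6 -2.6 -0.4;8.7 0 0 0 0 0 0;8.7 0 0 0 0 0 0")

```text
clock: 11.75
tool_pos: [0.5564, 0.297, 0.1433]
orientation: [179.7, -10.0, 12.9]
force: [-0.4, -0.8, 0.2]
opening: 0.0868
```

```bash
python3 - <<'E'
from h import *
g,e=grasp2(.046,28.5,10,.016,.0)
print(g,e,to(g,e),state()[2]["joint_pos"],state()[2]["orientation"])
E
```

```text
[0.54776838 0.30971952 0.05518325] [180. -10.  13.] (array([-2.08, -1.48,  8.58]), array([ 0.34, -0.04, -0.06])) [ 49.52999732  14.80596134 -23.64850634   8.98820125 -43.99989052
  47.32163349] [179.67317319 -10.04314574  12.94098729]
```

Orientation is good. Next I'll shift laterally, then descend partway.

step_arm(plan="8.7 -1 -0.7 0 0 0 0;8.7 -1.1 -0.8 0 0 0 0;8.7 0 0 1.5 0 0 0;8.7 0 0 1.5 0 0 0;8.7 0 0 1.5 0 0 0;8.7 0 0 1 0 0 0;8.7 0 0 0 0 0 0;8.7 0 0 0 0 0 0")

```text
clock: 12.42
tool_pos: [0.5411, 0.3087, 0.0853]
orientation: [179.6, -9.9, 13.1]
force: [0.3, 0.4, 0.4]
opening: 0.0867
```

```bash
python3 - <<'E'
from h import *
from plant import snapshot
g,e=grasp2(.046,28.5,10,.016,.0)
print(to(g,e),state()[2]["joint_pos"],state()[2]["orientation"])
a=snapshot("scene");cv2.imwrite("pics/s7z.png",cv2.resize(a[200:345,180:330],None,fx=5,fy=4,interpolation=2))
b=snapshot("top");cv2.imwrite("pics/t7z.png",cv2.resize(b[190:300,130:240],None,fx=6,fy=5.4,interpolation=2))
E
```

```text
(array([0.15, 0.04, 3.08]), array([0.34, 0.08, 0.08])) [ 51.43028704  17.96314097 -28.89967724  10.94137474 -36.04436425
  43.16683297] [179.64782248  -9.91890844  13.08582713]
```

View pics/s7z.png

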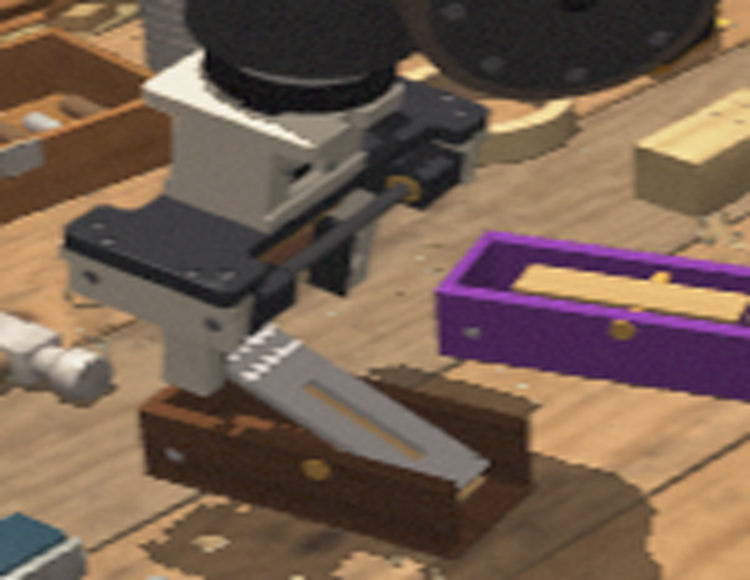

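View pics/t7z.png

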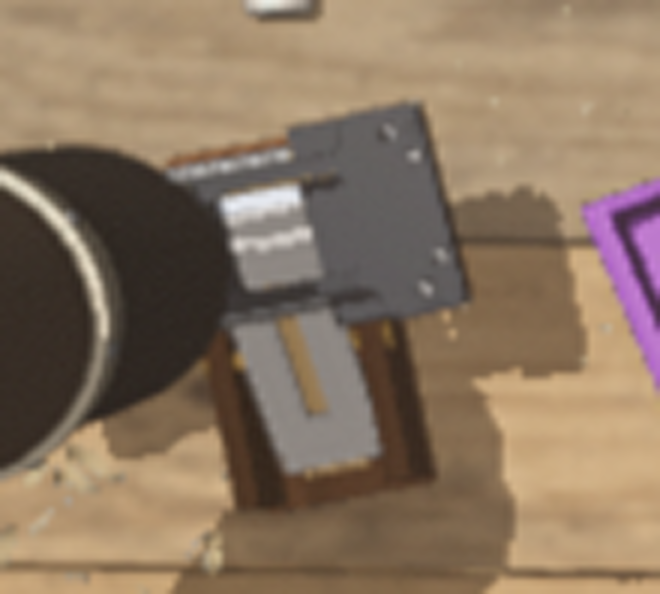

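step_arm(plan="8.7 0.1 0 1 0 0 0;8.7 0 0 1 0 0 0;8.7 0 0 1 0 0 0;8.7 0 0 0 0 0 0;8.7 0 0 0 0 0 0")

```text
clock: 12.93
tool_pos: [0.5472, 0.3101, 0.0551]
orientation: [179.6, -9.8, 13.1]
force: [0.2, -0.5, 0.1]
opening: 0.0867
```

```bash
python3 - <<'E'
from h import *
from plant import snapshot
g,e=grasp2(.046,28.5,10,.016,.0)
print(to(g,e),state()[2]["force"])
a=snapshot("scene");cv2.imwrite("pics/s8z.png",cv2.resize(a[200:345,180:330],None,fx=5,fy=4,interpolation=2))
E
```

```text
(array([ 0.04,  0.05, -0.  ]), array([0.34, 0.15, 0.08])) [ 0.21234885 -0.51508372  0.10578941]
```

View pics/s8z.png

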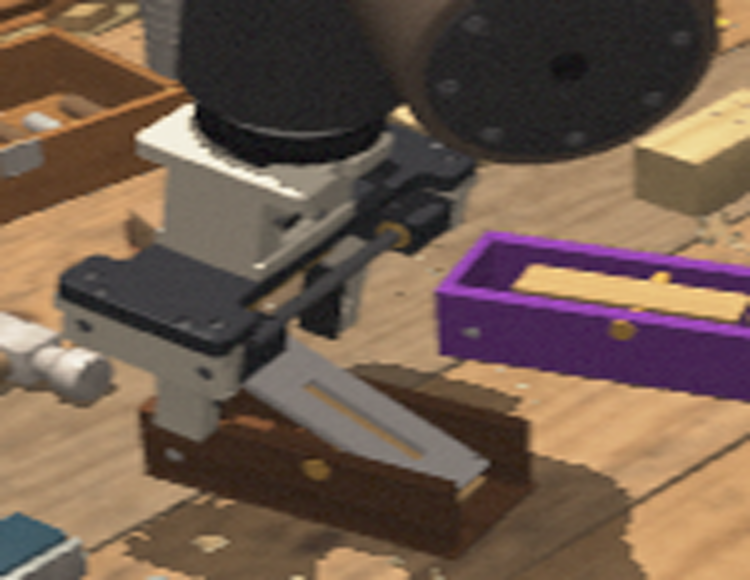

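step_arm(plan="3 0 0 0 0 0 0;3 0 0 0 0 0 0;3 0 0 0 0 0 0;3 0 0 0 0 0 0;3 0 0 0 0 0 0;3 0 0 0 0 0 0;3 0 0 0 0 0 0;3 0 0 0 0 0 0;3 0 0 0 0 0 0;3 0 0 0 0 0 0")

```text
clock: 13.82
tool_pos: [0.5476, 0.3108, 0.0564]
orientation: [179.7, -10.0, 13.1]
force: [0.1, -0.2, 0.5]
opening: 0.0392
```

step_arm(plan="3 0.2 0 -1 0 0 0;3 0.3 0 -2 0 0 0;3 0.3 0 -2 0 0 0;3 0.4 0 -2 0 0 0;3 0.3 0 -2 0 0 0;3 0 0 0 0 0 0")

```text
clock: 14.32
tool_pos: [0.5484, 0.3127, 0.1521]
orientation: [179.9, -10.3, 13.1]
force: [0.5, 0.8, -0.4]
opening: 0.0389
```

```bash
python3 - <<'E'
from h import *
from plant import snapshot
print(state()[2]["force"],state()[2]["opening"],state()[0])
a=snapshot("scene");cv2.imwrite("pics/s9z.png",cv2.resize(a[180:345,160:330],None,fx=4.5,fy=3.5,interpolation=2))
E
```

```text
[ 0.48138071  0.78358014 -0.43513255] 0.03894891828954285 [0.54839153 0.31273576 0.15211461]
```

View pics/s9z.png

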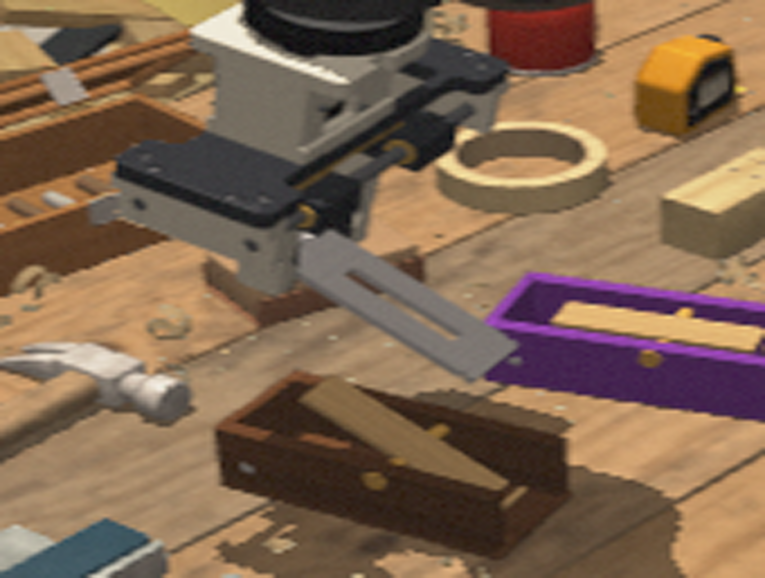

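```bash
python3 - <<'E'
from h import *
s,rv=to([.62,-.036,.165],[180,18.5,2.2]);print(s,s/12,rv,state()[2]["orientation"])
E
```

```text
[-0.54 35.55 -1.55] [-0.045       2.9625     -0.12916667] [  0.91 -28.58  10.92] [179.88266398 -10.15502413  13.0671742 ]
```

step_arm(plan="3 0 1 -0.5 0 0 0;3 0 2.5 -0.5 0 0 0;3 0 3.2 -0.5 0 0 0;3 -0.1 3.5 0 0 0 0;3 -0.1 3.5 0 0 0 0;3 -0.1 3.5 0 0 0 0;3 -0.1 3.5 0 0 0 0;3 -0.1 3.5 0 0 0 0;3 0 3.5 0 0 0 0;3 0 3.5 0 0 0 0;3 0 2.8 0 0 0 0;3 0 1.5 0 0 0 0")

```text
clock: 15.37
tool_pos: [0.6187, -0.0399, 0.1618]
orientation: [179.7, -9.8, 12.9]
force: [0.2, 1.2, -1.5]
opening: 0.0393
```

step_arm(plan="3 0 0 0 0.1 -3 1.1;3 0 0 0 0.1 -3 1.1;3 0 0 0 0.1 -3 1.1;3 0 0 0 0.1 -3 1.1;3 0 0 0 0.1 -3 1.1;3 0 0 0 0.1 -3 1.1;3 0 0 0 0.1 -3 1.1;3 0 0 0 0.1 -3 1.1;3 0 0 0 0.1 -3 1.1;3 0 0 0 0 -1.5 1;3 0 0 0 0 0 0;3 0 0 0 0 0 0")

```text
clock: 16.37
tool_pos: [0.619, -0.0368, 0.1614]
orientation: [179.7, 18.7, 2.1]
force: [-0.8, 0.5, -0.5]
opening: 0.0394
```

```bash
python3 - <<'E'
from h import *
from plant import snapshot
p,R,o=state();print(o["force"],o["opening"],p,o["orientation"],o["joint_pos"])
print(to([.62,-.036,.12],[180,18.5,2.2]))
a=snapshot("scene");cv2.imwrite("pics/s10z.png",cv2.resize(a[90:290,200:430],None,fx=3.4,fy=3,interpolation=2))
b=snapshot("top");cv2.imwrite("pics/t10z.png",cv2.resize(b[140:280,260:430],None,fx=4.5,fy=4.2,interpolation=2))
cv2.imwrite("pics/scene10.png",a);cv2.imwrite("pics/top10.png",b)
E
```

```text
[-0.76863862  0.51691314 -0.46595863] 0.03942734355425128 [ 0.61899544 -0.03684088  0.16140474] [179.70561928  18.70136915   2.13788796] [ 12.6352381   29.69619676   5.15652093  -3.07624798 -83.9296124
  80.37396932]
(array([ 1.43, -0.1 ,  3.89]), array([ 0.27,  0.2 , -0.06]))
```

View pics/s10z.png

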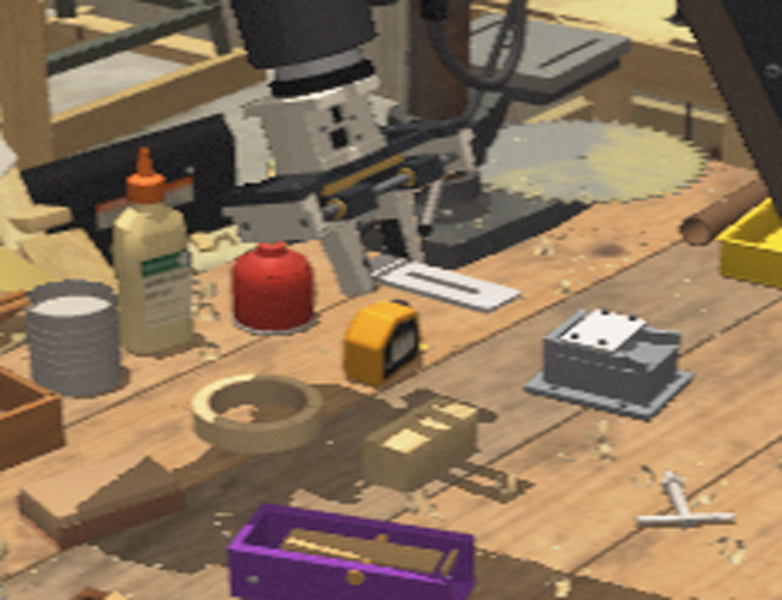

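View pics/t10z.png

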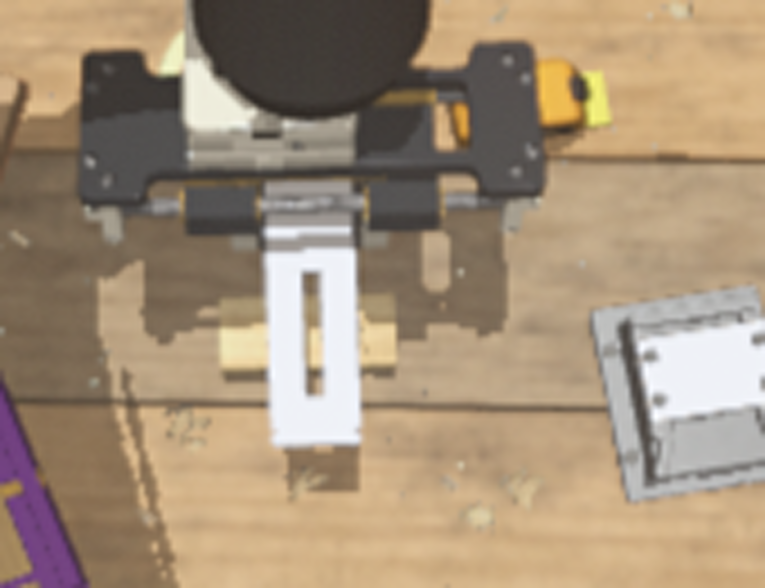

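```bash
cat >> h.py <<'E'
def tri(us,ut):
    Ps=[]
    for n in("scene","top"):
        C=calibration(n);Ps.append(C["K"]@np.diag([1,-1,-1])@C["camera_from_world"][:3])
    X=cv2.triangulatePoints(Ps[0],Ps[1],np.array(us,float).reshape(2,1),np.array(ut,float).reshape(2,1));return (X[:3]/X[3]).ravel()
E
python3 - <<'E'
from h import *
S=lambda x,y:((x+.5)/3.4-.5+200,(y+.5)/3-.5+90)
T=lambda x,y:((x+.5)/4.5-.5+260,(y+.5)/4.2-.5+140)
for n,s,t in(("tailL",(490,308),(272,446)),("tailR",(521,292),(360,443)),("slot head",(403,270),(312,271)),("slot tail",(480,293),(314,395))):
    print(n,tri(S(*s),T(*t)).round(4))
p,R,o=state();print("grasp pt",p-R.as_matrix()[:,2]*.016)
# blade rect from top at z guess
im=cv2.imread("pics/top10.png").astype(int);w=(im.min(2)>190)&(im.max(2)-im.min(2)<45);m=np.zeros_like(w);m[196:250,315:345]=w[196:250,315:345]
r,b,n=rect("top",m,.178);print(r,b)
E
```

```text
tailL [ 0.5109 -0.0226  0.1768]
tailR [ 0.5136 -0.0618  0.1751]
slot head [ 0.5987 -0.0377  0.1763]
slot tail [ 0.5353 -0.0417  0.1749]
grasp pt [ 0.62406559 -0.03644347  0.17790991]
((559.964599609375, -39.87767028808594), (95.6957015991211, 42.40211868286133), 0.8541447520256042) [[511.80603  -19.392239]
 [512.4381   -61.789646]
 [608.12317  -60.363102]
 [607.4911   -17.965694]]
```

```bash
python3 - <<'E'
from h import *
p,R,_=state()
for dz in(.06,.125): print(to(p+[.0065,-.0005,-dz]))
print(R.inv().apply([0,0,-1]))
E
```

```text
(array([2.53, 0.05, 5.48]), None)
(array([ 4.6 ,  0.02, 11.64]), None)
[ 0.31875593 -0.00481682  0.94782459]
```

step_arm(plan="3 0.6 0 1 0 0 0;3 0.6 0 1.5 0 0 0;3 0.6 0 1.5 0 0 0;3 0.6 0 1.5 0 0 0;3 0.5 0 1.5 0 0 0;3 0.5 0 1.5 0 0 0;3 0.5 0 1.5 0 0 0;3 0.4 0 1 0 0 0;3 0.3 0 0.6 0 0 0;3 0 0 0 0 0 0;3 0 0 0 0 0 0")

```text
clock: 17.38
tool_pos: [0.6263, -0.0368, 0.0387]
orientation: [179.7, 18.6, 2.2]
force: [-1.2, 0.8, -0.2]
opening: 0.0394
```

```bash
python3 - <<'E'
from h import *
from plant import snapshot
p,R,o=state();print(o["force"],o["opening"],p,o["orientation"]);print("grasp pt",p-R.as_matrix()[:,2]*.016)
a=snapshot("scene");cv2.imwrite("pics/s11z.png",cv2.resize(a[150:270,260:400],None,fx=5,fy=4.8,interpolation=2))
b=snapshot("top");cv2.imwrite("pics/t11z.png",cv2.resize(b[160:260,280:380],None,fx=6,fy=5.8,interpolation=2))
E
```

```text
[-1.17391736  0.77200785 -0.17884248] 0.039372179223219075 [ 0.62627819 -0.03684824  0.03867909] [179.69054665  18.57712551   2.15204586]
grasp pt [ 0.63136857 -0.03657048  0.0538452 ]
```

View pics/s11z.png

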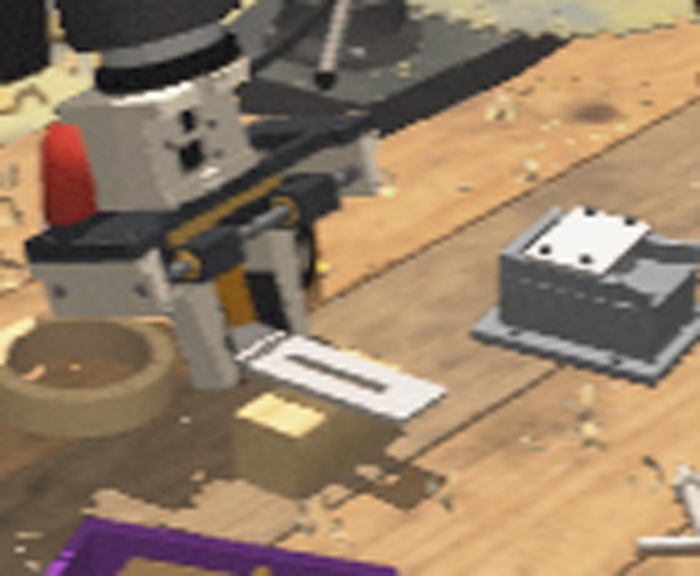

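View pics/t11z.png

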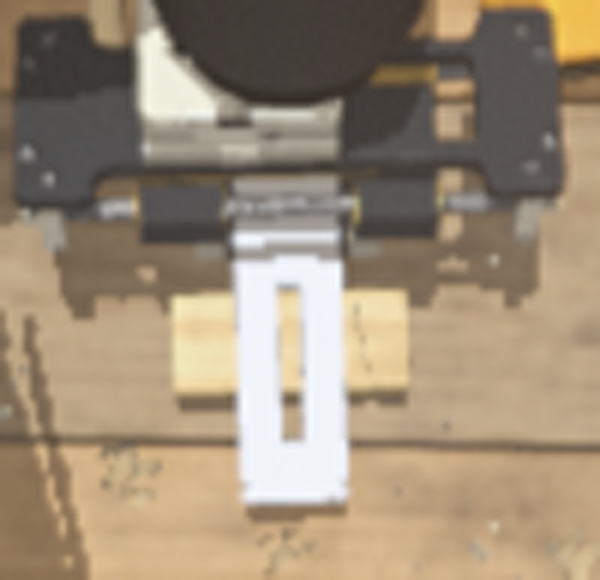

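```bash
python3 - <<'E'
from h import *
T=lambda x,y:((x+.5)/6-.5+280,(y+.5)/5.8-.5+160)
S=lambda x,y:((x+.5)/5-.5+260,(y+.5)/4.8-.5+150)
print(cast("top",[T(242,504),T(348,503)],.053),cast("top",[T(172,292),T(407,290),T(408,391),T(175,394)],.04))
print(tri(S(402,420),T(242,504)),tri(S(446,393),T(348,503)))
p,R,_=state();print(R.inv().apply([.003,0,-.007])*100)
E
```

```text
[[ 0.51811935 -0.02248612  0.053     ]
 [ 0.51909627 -0.06246835  0.053     ]] [[ 0.60299773  0.00561671  0.04      ]
 [ 0.60518044 -0.084736    0.04      ]
 [ 0.56477377 -0.08547122  0.04      ]
 [ 0.56224171  0.00377009  0.04      ]]
[ 0.51822178 -0.02240779  0.05308739] [ 0.52043996 -0.06172273  0.050532  ]
[0.50635596 0.00833932 0.56880058]
```

step_arm(plan="3 0.06 0 0.19 0 0 0;3 0.06 0 0.19 0 0 0;3 0.06 0 0.19 0 0 0;3 0.03 0 0.1 0 0 0;3 0 0 0 0 0 0;3 0 0 0 0 0 0")

```text
clock: 17.98
tool_pos: [0.6259, -0.0369, 0.0314]
orientation: [179.7, 18.6, 2.1]
force: [-0.1, -0.4, -1.7]
opening: 0.0393
```

step_arm(plan="3 0.03 0 0.1 0 0 0;3 0 0 0 0 0 0")

```text
clock: 18.15
tool_pos: [0.6261, -0.0369, 0.0305]
orientation: [179.7, 18.6, 2.1]
force: [0.3, 1.3, 0.3]
opening: 0.0387
```

step_arm(plan="3 0.03 0 0.1 0 0 0;3 0 0 0 0 0 0")

```text
clock: 18.32
tool_pos: [0.6261, -0.0369, 0.0299]
orientation: [179.7, 18.6, 2.2]
force: [-0.2, -0.5, 3.6]
opening: 0.0393
```

```bash
python3 - <<'E'
from h import *
from plant import snapshot
a=snapshot("scene");f=[state()[2]["force"][2]]
b=snapshot("top");f.append(state()[2]["force"][2]);print(f,state()[0])
cv2.imwrite("pics/s12z.png",cv2.resize(a[150:270,260:400],None,fx=5,fy=4.8,interpolation=2))
E
```

```text
[np.float64(4.33870704478064), np.float64(3.1809199322728183)] [ 0.62611576 -0.03688804  0.02993765]
```

View pics/s12z.png

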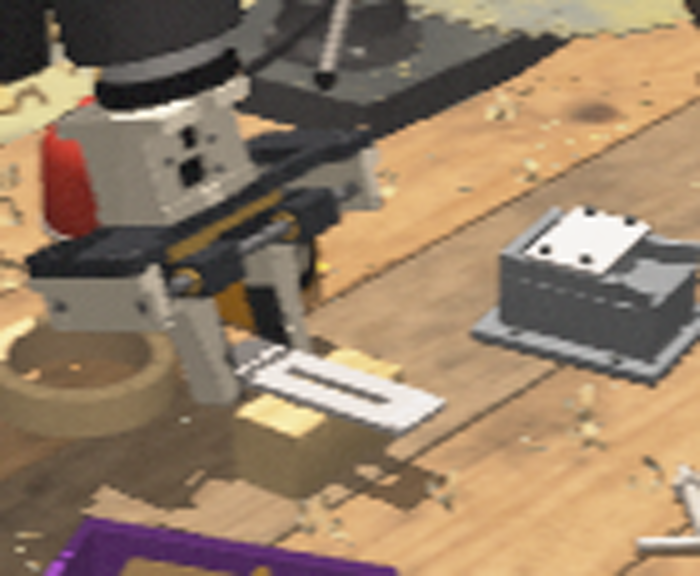

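step_arm(plan="5 0 0 0 0 0 0;6 0 0 0 0 0 0;6 0 0 0 0 0 0;6 0 0 0 0 0 0;6 0 0 -0.5 0 0 0;6 0 0 -1.5 0 0 0;6 0 0 -2.5 0 0 0;6 0 0 -3 0 0 0;6 0 0 -3 0 0 0;6 0 0 0 0 0 0")

```text
clock: 19.25
tool_pos: [0.6638, -0.0353, 0.1354]
orientation: [179.6, 18.0, 2.2]
force: [0.4, 0.4, 1.6]
opening: 0.0598
```

```bash
python3 - <<'E'
from h import *
from plant import snapshot
a=snapshot("scene");b=snapshot("top");p,R,o=state();print(p,o["force"],o["opening"],o["orientation"])
cv2.imwrite("pics/top13.png",b);cv2.imwrite("pics/scene13.png",a)
cv2.imwrite("pics/s13z.png",cv2.resize(a[150:270,260:400],None,fx=5,fy=4.8,interpolation=2))
cv2.imwrite("pics/t13z.png",cv2.resize(b[160:260,280:380],None,fx=6,fy=5.8,interpolation=2))
E
```

```text
[ 0.66038283 -0.03490292  0.13048372] [-0.13754848  1.0461743  -0.82418471] 0.05981139443246115 [179.72994264  18.407317     2.1479085 ]
```

View pics/s13z.png

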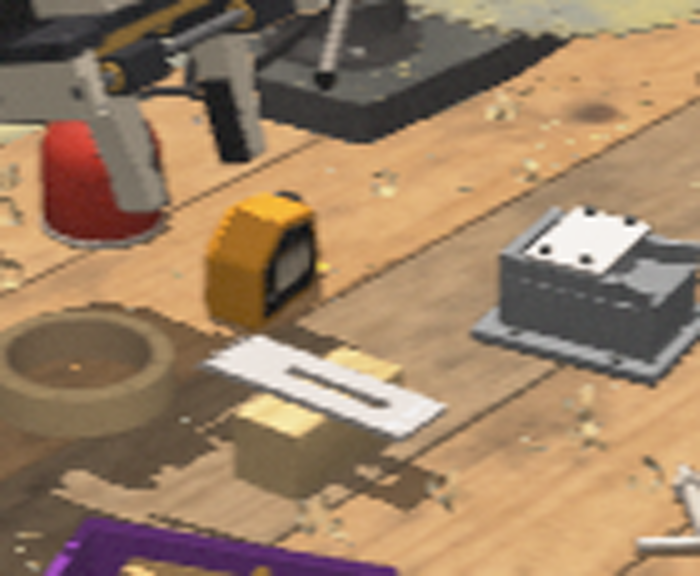

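View pics/t13z.png

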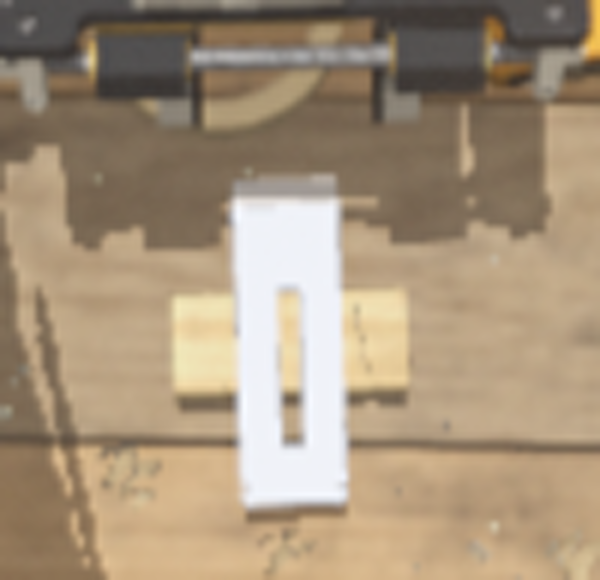

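```bash
python3 - <<'E'
from h import *
im=cv2.imread("pics/top13.png").astype(int);w=(im.min(2)>160)&(im.max(2)-im.min(2)<45);m=np.zeros_like(w);m[186:250,315:345]=w[186:250,315:345]
print(rect("top",m,.045))
im=cv2.imread("pics/scene13.png").astype(int);w=(im.min(2)>150)&(im.max(2)-im.min(2)<50);m=np.zeros_like(w);m[215:245,298:352]=w[215:245,298:352]
print(rect("scene",m,.045))
a=np.radians(2.2);t=np.array([.583,-.0385])-.046*np.array([np.cos(a),np.sin(a)]);print(t)
print(to([*t,.12],[180,0,2.2]))
E
```

```text
(((579.3479614257812, -39.49639892578125), (124.593017578125, 44.80580520629883), 2.534710168838501), array([[516.12164 , -19.870455],
       [518.1032  , -64.632416],
       [642.5743  , -59.122345],
       [640.5927  , -14.360382]], dtype=float32), np.int32(911))
(((579.0599975585938, -37.47817611694336), (127.321533203125, 45.98897933959961), 2.5091969966888428), array([[514.45355 , -17.292786],
       [516.467   , -63.23767 ],
       [643.66644 , -57.663567],
       [641.653   , -11.718681]], dtype=float32), np.int32(365))
[ 0.53703391 -0.04026584]
(array([-11.38,   0.05,   4.89]), array([ 2.600e-01,  1.841e+01, -1.000e-02]))
```

step_arm(plan="6 0 0 0 0.1 6 0;6 0 0 0 0.1 6 0;6 0 0 0 0.1 6.4 0;6 -3 0 0 0 0 0;6 -3.3 0.1 0 0 0 0;6 -3.3 0.2 0 0 0 0;6 -2.7 0.2 0 0 0 0;6 0 0 0 0 0 0;6 0 0 0 0 0 0")

```text
clock: 20.1
tool_pos: [0.5347, -0.0451, 0.1292]
orientation: [-180.0, 0.2, 2.2]
force: [1.2, -0.5, 0.5]
opening: 0.0598
```

```bash
python3 - <<'E'
from h import *
a=np.radians(2.4);t=np.array([.5825,-.0385])-.046*np.array([np.cos(a),np.sin(a)])
print(t,to([*t,.0265],[180,0,2.4]))
E
```

```text
[ 0.53654035 -0.04042628] (array([ 0.24, -0.45, 10.27]), array([-0.01,  0.23, -0.21]))
```

step_arm(plan="6 0.2 -0.4 0 0 0.2 -0.2;6 0 0 2.5 0 0 0;6 0 0 2.5 0 0 0;6 0 0 2.5 0 0 0;6 0 0 0 0 0 0;6 0 0 0 0 0 0")

```text
clock: 20.6
tool_pos: [0.5381, -0.0407, 0.053]
orientation: [179.9, 0.2, 2.4]
force: [0.4, -0.7, 1.7]
opening: 0.0599
```

```bash
python3 - <<'E'
from h import *
from plant import snapshot
a=np.radians(2.4);t=np.array([.5825,-.0385])-.046*np.array([np.cos(a),np.sin(a)])
print(t,to([*t,.0265],[180,0,2.4]))
a=snapshot("scene");b=snapshot("top")
cv2.imwrite("pics/s14z.png",np.hstack([cv2.resize(a[150:270,290:380],None,fx=4.4,fy=4.8,interpolation=2),cv2.resize(b[160:280,280:370],None,fx=4.4,fy=4.8,interpolation=2)]))
E
```

```text
[ 0.53654035 -0.04042628] (array([-0.14, -0.04,  2.65]), array([0.05, 0.2 , 0.  ]))
```

View pics/s14z.png

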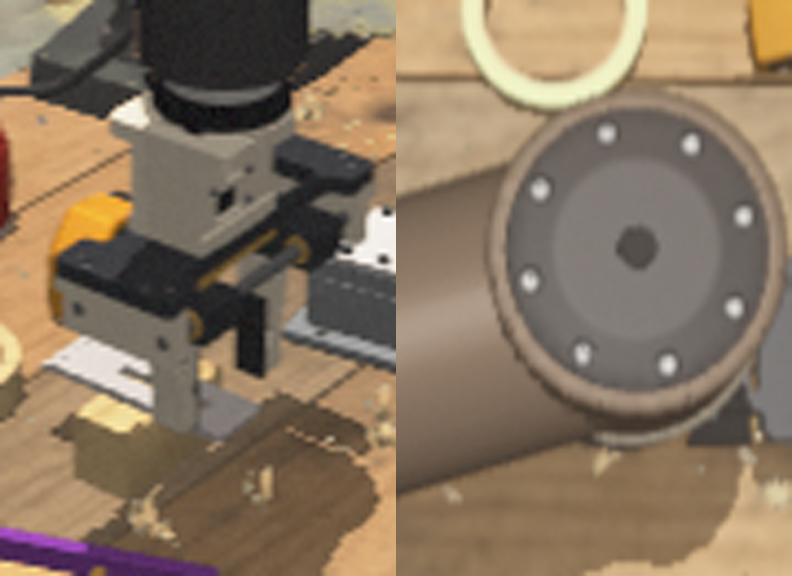

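step_arm(plan="6 -0.1 0 1 0 0 0;6 0 0 1 0 0 0;6 0 0 0.6 0 0 0;6 0 0 0 0 0 0;3 0 0 0 0 0 0;3 0 0 0 0 0 0;3 0 0 0 0 0 0;3 0 0 0 0 0 0;3 0 0 0 0 0 0;3 0 0 0 0 0 0")

```text
clock: 21.53
tool_pos: [0.5378, -0.0406, 0.0287]
orientation: [-180.0, -0.1, 2.4]
force: [0.2, -0.3, 1.2]
opening: 0.0391
```

step_arm(plan="3 0 0 -0.3 0 0 0;3 0 0 -0.7 0 0 0;3 0 0 -1.5 0 0 0;3 0 0 -2 0 0 0;3 0 0 -2 0 0 0;3 0 0 0 0 0 0;3 0 0 0 0 0 0")

```text
clock: 22.12
tool_pos: [0.5382, -0.0405, 0.0949]
orientation: [-179.9, -0.2, 2.4]
force: [-0.9, 0.6, -1.9]
opening: 0.0398
```

```bash
python3 - <<'E'
from h import *
from plant import snapshot
p,R,o=state();print(p,o["orientation"],o["opening"],o["force"])
a=snapshot("scene");b=snapshot("top")
cv2.imwrite("pics/scene15.png",a)
cv2.imwrite("pics/s15z.png",cv2.resize(a[130:270,270:420],None,fx=5,fy=4.2,interpolation=2))
cv2.imwrite("pics/t15z.png",b[100:300,220:480])
E
```

```text
[ 0.53821281 -0.04048029  0.09493126] [-1.79946363e+02 -1.77238363e-01  2.38605265e+00] 0.03978917654778159 [-0.85893274  0.63024371 -1.8527033 ]
```

View pics/s15z.png

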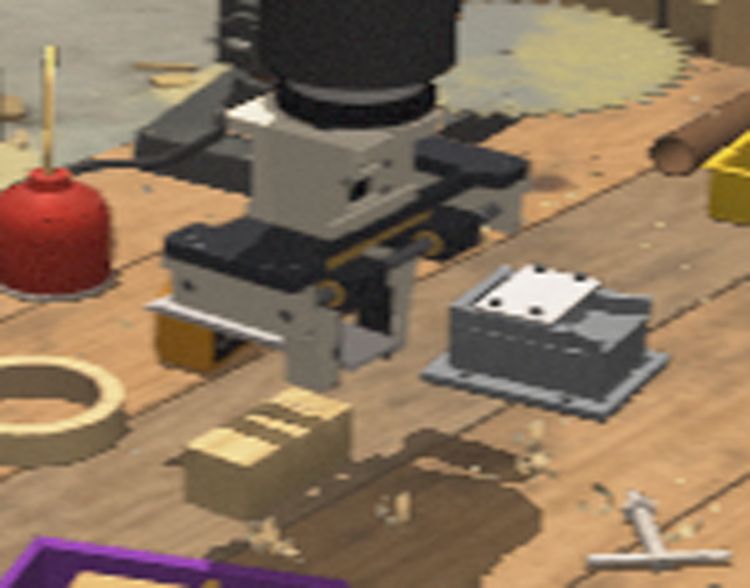

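View pics/t15z.png

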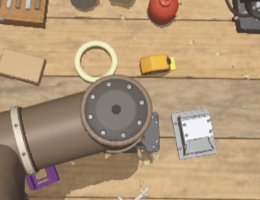

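```bash
cat >> h.py <<'E'
J0=np.array([.556,-.242]);JY=10.4
def jig(x,y=0,c=J0,yaw=JY):
    a=np.radians(yaw);return c+np.array([x*np.cos(a)-y*np.sin(a),x*np.sin(a)+y*np.cos(a)])
E
python3 - <<'E'
from h import *
p,R,_=state();R2=Ro.from_euler("xyz",[180,0,10.4],degrees=True)
print(to([*jig(-.1705),.095],[180,0,10.4]),to([*jig(-.1705),.095],p=p,R=R2),jig(-.1705))
E
```

```text
(array([-15.81,  22.57,  -0.19]), array([-0.02,  0.02, -8.03])) (array([-18.81,  20.14,  -0.19]), None) [ 0.38830106 -0.27277851]
```

step_arm(plan="3 0 0 0 0 0 -4;3 0 0 0 0 0 -4;3 -1 1 0 0 0 0;3 -2 2.1 0 0 0 0;3 -2.4 2.6 0 0 0 0;3 -2.4 2.6 0 0 0 0;3 -2.4 2.6 0 0 0 0;3 -2.4 2.6 0 0 0 0;3 -2.4 2.6 0 0 0 0;3 -2 2.2 0 0 0 0;3 -1.8 1.8 0 0 0 0;3 0 0 0 0 0 0")

```text
clock: 23.22
tool_pos: [0.3849, -0.2745, 0.0923]
orientation: [-179.9, 0.1, 10.1]
force: [-0.7, 0.1, -1.3]
opening: 0.0394
```

```bash
python3 - <<'E'
from h import *
from plant import snapshot
p,R,o=state();print(p,o["orientation"],o["opening"],o["joint_pos"])
print(to([*jig(-.1705),.045],[180,0,10.4]))
a=snapshot("scene");b=snapshot("top")
cv2.imwrite("pics/top16.png",b);cv2.imwrite("pics/scene16.png",a)
cv2.imwrite("pics/s16z.png",cv2.resize(a[120:290,300:490],None,fx=4,fy=3.5,interpolation=2))
cv2.imwrite("pics/t16z.png",cv2.resize(b[190:330,360:480],None,fx=5,fy=4.2,interpolation=2))
E
```

```text
[ 0.38492274 -0.27453876  0.09229673] [-1.79916704e+02  1.49682487e-01  1.01246412e+01] 0.039437612019836886 [-1.15837284e+01  9.52744569e+00 -3.44122129e+01 -3.04982401e-02
 -4.62302218e+01  1.11729391e+02]
(array([ 0.38, -0.11,  4.73]), array([-0.08,  0.15, -0.28]))
```

View pics/s16z.png

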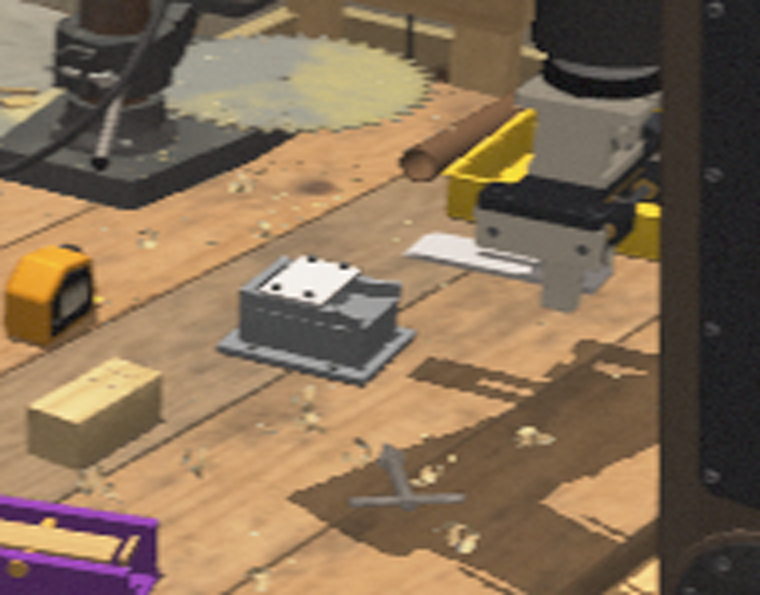

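View pics/t16z.png

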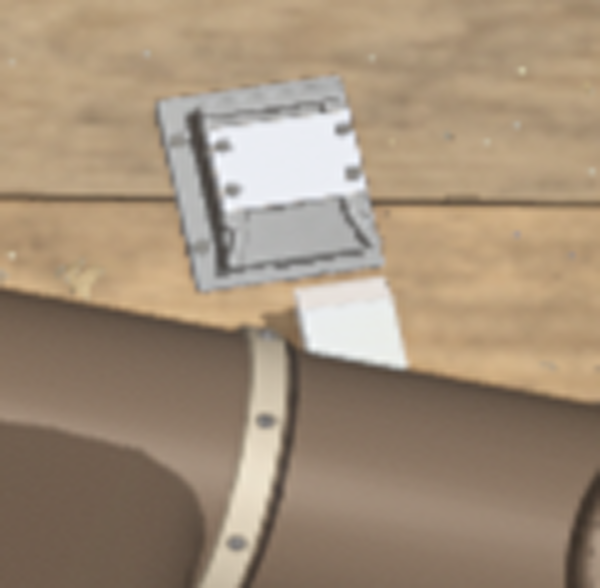

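step_arm(plan="3 0.1 0 1 0 0.1 -0.2;3 0.1 0 1.5 0 0 0;3 0.1 0 1.5 0 0 0;3 0.1 0 1.2 0 0 0;3 0 0 0 0 0 0;3 0 0 0 0 0 0")

```text
clock: 23.82
tool_pos: [0.3925, -0.2709, 0.0407]
orientation: [-179.9, 0.0, 10.6]
force: [0.4, 0.2, -0.4]
opening: 0.0395
```

```bash
python3 - <<'E'
from h import *
from plant import snapshot
p,R,o=state();print(p,o["orientation"],o["opening"],o["force"])
print(to([*jig(-.1705),.0307],[180,0,10.4]))
a=snapshot("scene");b=snapshot("top")
cv2.imwrite("pics/top17.png",b);cv2.imwrite("pics/scene17.png",a)
cv2.imwrite("pics/s17z.png",cv2.resize(a[170:270,350:460],None,fx=6,fy=5.8,interpolation=2))
cv2.imwrite("pics/t17z.png",cv2.resize(b[200:290,380:460],None,fx=7,fy=6.5,interpolation=2))
E
```

```text
[ 0.39253007 -0.27094007  0.04071812] [-1.79948988e+02  8.39802540e-03  1.06295374e+01] 0.039516871428283445 [ 0.41634894  0.23746151 -0.43195195]
(array([-0.45,  0.1 ,  1.  ]), array([-0.05,  0.01,  0.23]))
```

View pics/s17z.png

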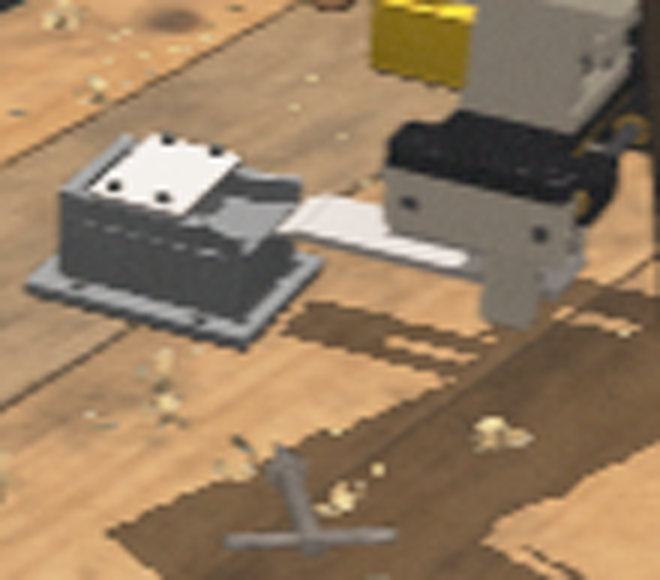

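View pics/t17z.png

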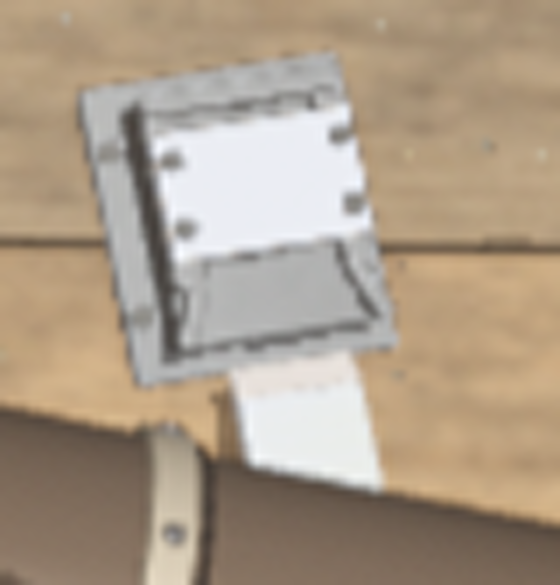

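```bash
python3 - <<'E'
from h import *
T=lambda x,y:((x+.5)/7-.5+380,(y+.5)/6.5-.5+200)
S=lambda x,y:((x+.5)/6-.5+350,(y+.5)/5.8-.5+170)
a=np.radians(10.4);F=np.array([np.cos(a),np.sin(a)]);L=np.array([-F[1],F[0]])
def jc(W): return [( (w[:2]-J0)@F*1000).round(1) for w in W],[((w[:2]-J0)@L*1000).round(1) for w in W]
print("head top",jc(cast("top",[T(230,372),T(352,350)],.0545)))
print("head tri",[tri(S(278,230),T(230,372)),tri(S(318,195),T(352,350))])
print("blade side mid",jc(cast("top",[T(248,465),T(383,490)],.057)))
print("bed mouth z40",jc(cast("top",[T(190,350),T(377,321)],.040)))
print("bed mouth z52",jc(cast("top",[T(178,358),T(380,318)],.052)))
print("bridge front z57",jc(cast("top",[T(180,262),T(372,232)],.057)))
print("bridge back z57",jc(cast("top",[T(143,128),T(348,100)],.057)))
print("flange z6",jc(cast("top",[T(80,92),T(340,53),T(397,345),T(140,386)],.006)))
print("sc head",jc(cast("scene",[S(278,230),S(318,195)],.0545)),"sc flange",jc(cast("scene",[S(25,288),S(246,348),S(324,263)],.006)))
print("sc bridge",jc(cast("scene",[S(85,190),S(178,218),S(240,155),S(150,130)],.057)))
p,R,o=state();print("tcp",jc([p]))
E
```

```text
head top ([np.float64(-55.5), np.float64(-54.5)], [np.float64(20.6), np.float64(-19.7)])
head tri [array([ 0.49746733, -0.232618  ,  0.05125297]), array([ 0.50449715, -0.27318117,  0.05060655])]
blade side mid ([np.float64(-88.0), np.float64(-103.7)], [np.float64(21.4), np.float64(-19.8)])
bed mouth z40 ([np.float64(-45.5), np.float64(-45.6)], [np.float64(29.3), np.float64(-33.0)])
bed mouth z52 ([np.float64(-47.8), np.float64(-45.0)], [np.float64(35.8), np.float64(-31.4)])
bridge front z57 ([np.float64(-15.2), np.float64(-15.2)], [np.float64(29.9), np.float64(-33.3)])
bridge back z57 ([np.float64(32.9), np.float64(31.6)], [np.float64(33.1), np.float64(-34.4)])
flange z6 ([np.float64(54.2), np.float64(53.7), np.float64(-54.5), np.float64(-54.7)], [np.float64(42.6), np.float64(-47.2), np.float64(-46.0), np.float64(42.2)])
sc head ([np.float64(-58.4), np.float64(-60.1)], [np.float64(25.3), np.float64(-15.0)]) sc flange ([np.float64(51.0), np.float64(-58.2), np.float64(-56.3)], [np.float64(50.4), np.float64(51.7), np.float64(-39.8)])
sc bridge ([np.float64(29.8), np.float64(-17.6), np.float64(-15.4), np.float64(31.1)], [np.float64(36.9), np.float64(41.1), np.float64(-30.2), np.float64(-33.3)])
tcp ([np.float64(-165.3)], [np.float64(0.5)])
```

step_arm(plan="3 0 0.15 0.5 0 0 0.2;3 0 0 0.5 0 0 0;3 0 0 0 0 0 0;3 0 0 0 0 0 0")

```text
clock: 24.25
tool_pos: [0.3928, -0.273, 0.0311]
orientation: [-180.0, -0.1, 10.4]
force: [-0.3, 0.3, -1.4]
opening: 0.0396
```

```bash
python3 - <<'E'
from h import *
from plant import snapshot
p,R,o=state();print(p,o["orientation"],o["opening"],o["force"])
print(to([*jig(-.0735,-.001),.0307],[180,0,10.4]))
a=snapshot("scene");b=snapshot("top")
cv2.imwrite("pics/s18z.png",cv2.resize(a[170:270,350:460],None,fx=6,fy=5.8,interpolation=2))
E
```

```text
[ 0.39282149 -0.27303404  0.03112068] [-1.79980105e+02 -8.49956291e-02  1.03748372e+01] 0.039606247497646595 [-0.27762843  0.25864144 -1.36370658]
(array([ 9.26, -0.01,  0.06]), array([-0.02, -0.08, -0.03]))
```

View pics/s18z.png

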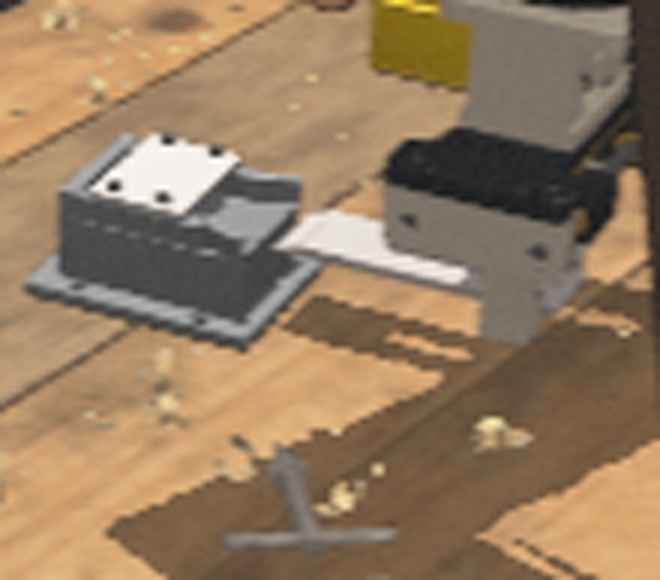

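step_arm(plan="3 0.5 0 -0.1 0 0 0;3 0.8 0 0 0 0 0;3 0.8 0 0 0 0 0;3 0.8 0 0 0 0 0;3 0 0 0 0 0 0")

```text
clock: 24.77
tool_pos: [0.424, -0.2677, 0.0325]
orientation: [180.0, -0.2, 10.4]
force: [0.2, -0.5, -0.8]
opening: 0.0395
```

```bash
python3 - <<'E'
from h import *
from plant import snapshot
p,R,o=state();print(p,o["orientation"],o["opening"],o["force"])
print(to([*jig(-.0735,-.001),.0307],[180,0,10.4]))
a=snapshot("scene");b=snapshot("top")
cv2.imwrite("pics/s19z.png",np.hstack([cv2.resize(a[180:240,350:430],None,fx=5,fy=6,interpolation=2),cv2.resize(b[200:280,380:450],None,fx=5.5,fy=4.5,interpolation=2)]))
E
```

```text
[ 0.42397919 -0.26774996  0.03251478] [ 1.79962841e+02 -1.78160527e-01  1.04492356e+01] 0.03954391889121284 [ 0.21146819 -0.52081781 -0.77924397]
(array([ 6.1 , -0.04,  0.2 ]), array([ 0.04, -0.18,  0.05]))
```

View pics/s19z.png

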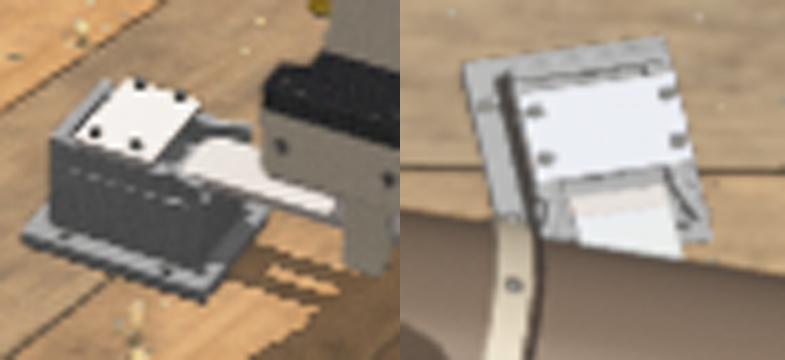

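step_arm(plan="3 0.6 0 0 0 0 0;3 0.6 0 0 0 0 0;3 0.6 0 0 0 0 0;3 0 0 0 0 0 0")

```text
clock: 25.2
tool_pos: [0.4409, -0.2646, 0.0325]
orientation: [180.0, -0.2, 10.4]
force: [0.7, -0.7, -1.6]
opening: 0.0391
```

step_arm(plan="3 0.6 0 0 0 0 0;3 0.6 0 0 0 0 0;3 0.6 0 0 0 0 0;3 0.6 0 0 0 0 0;3 0 0 0 0 0 0")

```text
clock: 25.62
tool_pos: [0.4645, -0.2602, 0.0325]
orientation: [180.0, -0.2, 10.4]
force: [0.4, -0.2, 0.4]
opening: 0.0392
```

step_arm(plan="3 0.5 0 0 0 0 0;3 0.5 0 0 0 0 0;3 0.4 0 0 0 0 0;3 0 0 0.1 0 0 0;3 0 0 0.1 0 0 0;3 0 0 0 0 0 0")

```text
clock: 26.12
tool_pos: [0.4763, -0.2576, 0.0301]
orientation: [-180.0, -0.1, 10.4]
force: [-0.3, 0.3, -0.5]
opening: 0.0391
```

step_arm(plan="3 0 0 0.1 0 0 0;3 0 0 0 0 0 0;3 0 0 0 0 0 0")

```text
clock: 26.37
tool_pos: [0.4765, -0.2577, 0.0294]
orientation: [-180.0, -0.1, 10.4]
force: [0.2, 0.2, -0.6]
opening: 0.0392
```

step_arm(plan="3 0 0 0.08 0 0 0;3 0 0 0 0 0 0;3 0 0 0 0 0 0")

```text
clock: 26.62
tool_pos: [0.4767, -0.2577, 0.0287]
orientation: [-180.0, -0.1, 10.4]
force: [-0.1, 0.9, 0.2]
opening: 0.0395
```

step_arm(plan="3 0.2 0 0 0 0 0;3 0.2 0 0 0 0 0;3 0 0 0 0 0 0")

```text
clock: 26.87
tool_pos: [0.4812, -0.257, 0.0287]
orientation: [180.0, -0.1, 10.4]
force: [0.2, -0.7, -0.5]
opening: 0.0394
```

step_arm(plan="3 0.15 0 0 0 0 0;3 0.15 0 0 0 0 0;3 0 0 0 0 0 0;3 0 0 0 0 0 0")

```text
clock: 27.2
tool_pos: [0.4833, -0.2565, 0.0286]
orientation: [-180.0, -0.1, 10.4]
force: [-2.4, -0.6, 2.4]
opening: 0.0394
```

step_arm(plan="3 0.1 0 0 0 0 0;3 0.1 0 0 0 0 0;3 0 0 0 0 0 0")

```text
clock: 27.45
tool_pos: [0.4833, -0.2564, 0.0286]
orientation: [-179.9, 0.1, 10.4]
force: [-7.8, -2.4, 6.9]
opening: 0.0393
```

```bash
python3 - <<'E'
from h import *
from plant import snapshot
p,R,o=state();print(p,o["force"],o["moment"])
a=snapshot("scene")
cv2.imwrite("pics/scene20.png",a)
cv2.imwrite("pics/s20z.png",cv2.resize(a[170:260,340:440],None,fx=7,fy=6.5,interpolation=2))
E
```

```text
[ 0.48328253 -0.25639776  0.02855006] [-7.82660533 -2.43603841  6.92002174] [-1.25159839  3.0513358   0.02828023]
```

View pics/s20z.png

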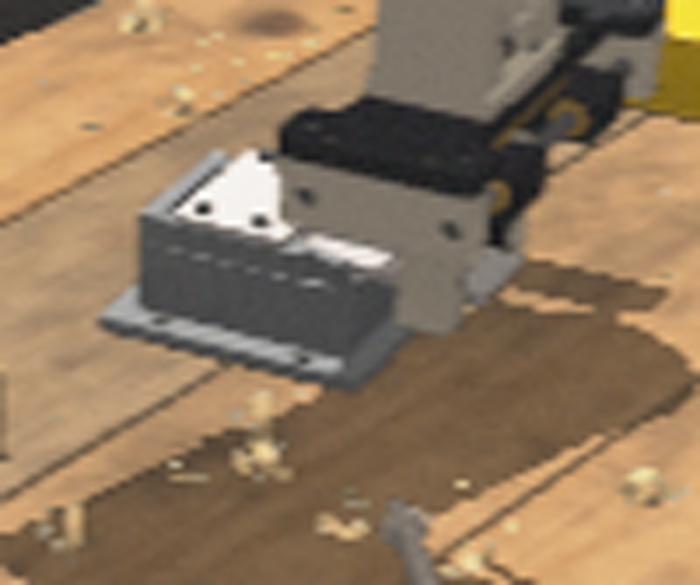

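step_arm(plan="3 -0.1 0 0 0 0 0;5 0 0 0 0 0 0;6 0 0 0 0 0 0;6 0 0 0 0 0 0;6 0 0 0 0 0 0;6 0 0 -1 0 0 0;6 0 0 -2 0 0 0;6 -1 0 -3 0 0 0;6 -3 0 -3 0 0 0;6 -3 0 -2 0 0 0;6 0 0 0 0 0 0")

```text
clock: 28.42
tool_pos: [0.4142, -0.2695, 0.1428]
orientation: [179.9, -0.4, 10.4]
force: [-0.6, 0.6, -0.8]
opening: 0.0599
```

```bash
python3 - <<'E'
from h import *
from plant import snapshot
p,R,o=state();print(p,o["force"],o["opening"])
a=snapshot("scene");b=snapshot("top")
cv2.imwrite("pics/scene21.png",a);cv2.imwrite("pics/top21.png",b)
cv2.imwrite("pics/s21z.png",cv2.resize(a[170:260,340:440],None,fx=7,fy=6.5,interpolation=2))
cv2.imwrite("pics/t21z.png",cv2.resize(b[200:290,380:460],None,fx=7,fy=6.5,interpolation=2))
E
```

```text
[ 0.41421474 -0.26954232  0.14282198] [-0.60870203  0.6020183  -0.77022275] 0.05993622498104233
```

View pics/s21z.png

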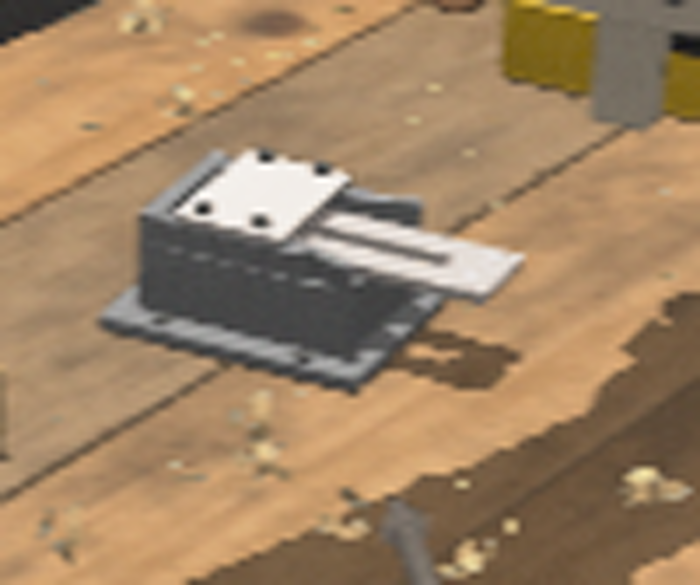

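View pics/t21z.png

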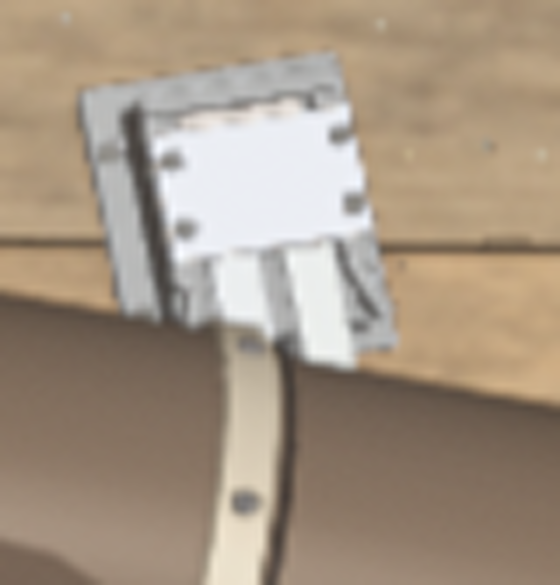

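step_arm(plan="6 0 2 -1 0 0 0;6 0 3.5 -1 0 0 0;6 0 3.5 0 0 0 0;6 0 3.5 0 0 0 0;6 0 3.5 0 0 0 0;6 0 3.5 0 0 0 0;6 0 2 0 0 0 0;6 0 0 0 0 0 0")

```text
clock: 29.18
tool_pos: [0.4553, -0.4838, 0.1557]
orientation: [-179.9, 0.0, 10.3]
force: [0.3, 0.1, -0.5]
opening: 0.0601
```

```bash
python3 - <<'E'
from h import *
from plant import snapshot
a=snapshot("scene");b=snapshot("top")
cv2.imwrite("pics/scene22.png",a);cv2.imwrite("pics/top22.png",b)
cv2.imwrite("pics/t22z.png",cv2.resize(b[200:290,380:460],None,fx=7,fy=6.5,interpolation=2))
S=lambda x,y:((x+.5)/7-.5+340,(y+.5)/6.5-.5+170)
A=np.radians(10.4);F=np.array([np.cos(A),np.sin(A)]);L=np.array([-F[1],F[0]])
for w in cast("scene",[S(478,300),S(525,257)],.043): print((w[:2]-J0)@F*1000,(w[:2]-J0)@L*1000)
E
```

```text
-91.88854211130051 22.55594503255066
-93.19567236800137 -20.427491041668457
```

View pics/t22z.png

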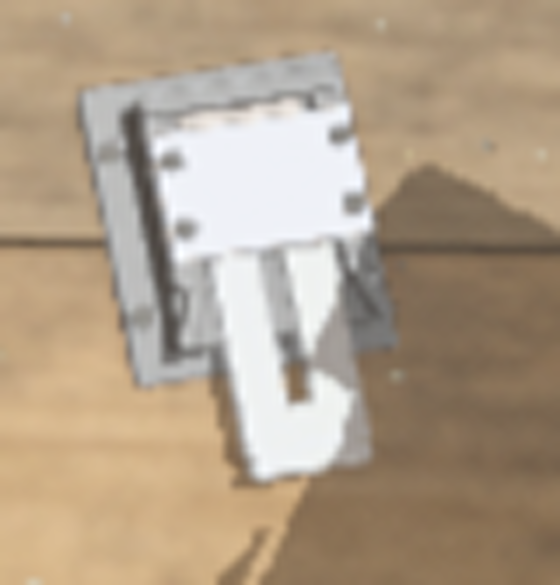

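View pics/scene22.png

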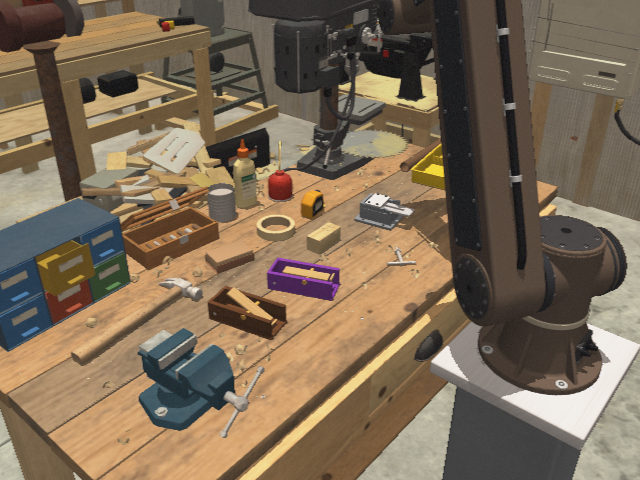

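```bash
python3 - <<'E'
from h import *
T=lambda x,y:((x+.5)/7-.5+380,(y+.5)/6.5-.5+200)
A=np.radians(10.4);F=np.array([np.cos(A),np.sin(A)]);L=np.array([-F[1],F[0]])
for n,q,z in(("tail",[T(252,481),T(373,460)],.0425),("edge under bridge gap",[T(186,125),T(303,103)],.041),("flange front",[T(140,386),T(397,346)],.006)):
    for w in cast("top",q,z): print(n,((w[:2]-J0)@F*1000).round(1),((w[:2]-J0)@L*1000).round(1))
p,R,o=state();t=jig(-.150,-.001);print(t,to([*t,.13],[180,0,10.4]))
E
```

```text
tail -93.9 18.3
tail -93.3 -21.9
edge under bridge gap 33.1 16.1
edge under bridge gap 34.4 -23.4
flange front -54.7 42.2
flange front -54.8 -45.9
[ 0.4086448  -0.27006144] (array([ -0.76, -21.55,   2.65]), array([-0.11, -0.01, -0.08]))
```

step_arm(plan="0 -1 -2 0 0 0 0;0 0 -3.5 0 0 0 0;0 0 -3.5 0 0 0 0;0 0 -3.5 0 0 0 0;0 0 -3.5 0 0 0 0;0 0 -3.5 0 0 0 0;0 0 -2 0 0 0 0;0 0 0 3 0 0 0;0 0 0 3 0 0 0;0 0 0 0 0 0 0;0 0 0 0 0 0 0")

```text
clock: 30.2
tool_pos: [0.4053, -0.2698, 0.0975]
orientation: [-179.9, 0.1, 10.5]
force: [0.6, 0.0, 0.5]
opening: 0.0007
```

```bash
python3 - <<'E'
from h import *
print(to([*jig(-.125,-.001),.036],[180,0,10.4]),to([*jig(-.104,-.001),.036])[0],state()[2]["opening"])
E
```

```text
(array([2.83, 0.1 , 6.14]), array([-0.07,  0.07,  0.07])) [4.93 0.1  6.14] 0.0007396127743791287
```

step_arm(plan="0 1 0.1 2 0 0 0;0 1 0 2 0 0 0;0 0.5 0 2.1 0 0 0;0 0.5 0 0 0 0 0;0 0.5 0 0 0 0 0;0 0.5 0 0 0 0 0;0 0 0 0 0 0 0")

```text
clock: 30.78
tool_pos: [0.4482, -0.2647, 0.039]
orientation: [179.9, -0.3, 10.4]
force: [0.6, 0.1, 0.1]
opening: 0.0004
```

step_arm(plan="0 0.2 0 0 0 0 0;0 0.2 0 0 0 0 0;0 0.2 0 0 0 0 0;0 0 0 0 0 0 0")

```text
clock: 31.12
tool_pos: [0.4523, -0.2633, 0.0375]
orientation: [180.0, -0.2, 10.4]
force: [-0.1, -0.5, 0.6]
opening: 0.0004
```

step_arm(plan="0 0.15 0 0 0 0 0;0 0 0 0 0 0 0;0 0 0 0 0 0 0")

```text
clock: 31.37
tool_pos: [0.4532, -0.263, 0.037]
orientation: [-180.0, -0.1, 10.4]
force: [-0.6, -0.4, 0.5]
opening: 0.0005
```

step_arm(plan="0 0.15 0 0 0 0 0;0 0 0 0 0 0 0;0 0 0 0 0 0 0")

```text
clock: 31.62
tool_pos: [0.4548, -0.2627, 0.037]
orientation: [-180.0, -0.1, 10.4]
force: [-0.2, 0.7, -0.0]
opening: 0.0004
```

step_arm(plan="0 0.1 0 0 0 0 0;0 0 0 0 0 0 0;0 0 0 0 0 0 0")

```text
clock: 31.87
tool_pos: [0.4553, -0.2626, 0.037]
orientation: [-180.0, -0.1, 10.4]
force: [-0.8, -0.3, 0.9]
opening: 0.0005
```

step_arm(plan="0 0.1 0 0 0 0 0;0 0 0 0 0 0 0;0 0 0 0 0 0 0")

```text
clock: 32.12
tool_pos: [0.4554, -0.2625, 0.0368]
orientation: [-180.0, 0.0, 10.4]
force: [-5.1, -1.9, 1.8]
opening: 0.0009
```

step_arm(plan="0 0.1 0 0 0 0 0;0 0 0 0 0 0 0;0 0 0 0 0 0 0")

```text
clock: 32.37
tool_pos: [0.4554, -0.2624, 0.0367]
orientation: [-179.9, 0.1, 10.4]
force: [-7.6, -3.8, 3.5]
opening: 0.0004
```

step_arm(plan="0 -0.3 0 0 0 0 0;0 -1 0 0 0 0 0;0 -1 0 -2 0 0 0;0 0 0 -3 0 0 0;0 0 0 -3 0 0 0;0 0 2 -2 0 0 0;0 0 3.5 0 0 0 0;0 0 3.5 0 0 0 0;0 0 3.5 0 0 0 0;0 0 3.5 0 0 0 0;0 0 3.5 0 0 0 0;0 0 0 0 0 0 0")

```text
clock: 33.37
tool_pos: [0.4705, -0.4633, 0.1361]
orientation: [179.9, -0.1, 10.3]
force: [0.5, 0.3, 0.3]
opening: 0.0002
```

```bash
python3 - <<'E'
from h import *
from plant import snapshot
a=snapshot("scene");b=snapshot("top")
cv2.imwrite("pics/top23.png",b)
cv2.imwrite("pics/t23z.png",np.hstack([cv2.resize(b[200:290,380:460],None,fx=5,fy=5,interpolation=2),cv2.resize(a[175:265,345:425],None,fx=5,fy=5,interpolation=2)]))
E
```

```text
(no output)
```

View pics/t23z.png

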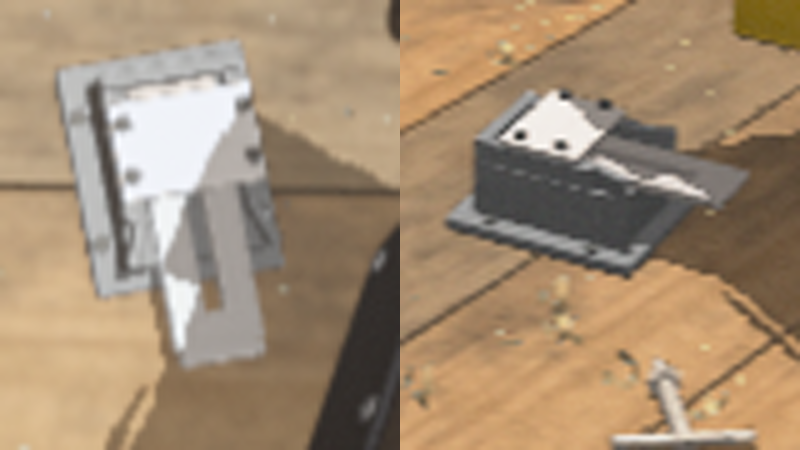

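View pics/top23.png

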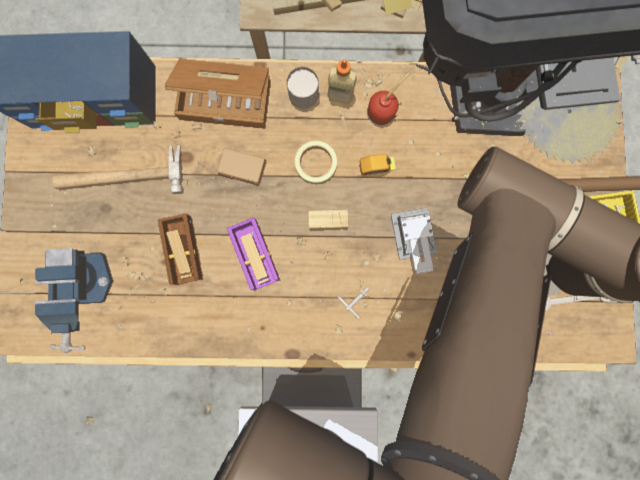

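The blade lies flat in the jig with its edge at the stop (top view: jig 415,233, tail 420,270). The block and the other loose things are where they started, and the arm is clear. I'm handing the job in.

```bash
python3 -c "
from plant import workorder; print(workorder.close_job())"
```

```text
the job is handed in; nothing more can be done
None
```

The job is done and handed in at about 33.5 s.

1. **Tip:** I pressed the tail down with closed fingers until the cradle had tipped the cutting edge up by about 28°.
2. **Lay on block:** I gripped the raised end, laid the blade flat and face up across the middle of the block, and let go. By the overhead camera it was centred to about 1 mm.
3. **Slide home:** I took it again near its tail, slid it under the bridge until it met resistance, and let go.

**Last checks:**
- **Home:** A second push on the tail with closed fingers, at about 8 N, did not move the blade further. The tail measured at jig x = -93.6 in the top camera and about -92.5 in the scene camera, against -93 when home. That difference is within the calibration error.
- **Aligned and flat:** The blade is parallel to the jig to about 1° and lies flat and face up.
- **Bystanders:** In the final top picture the block, the other loose things and the purple look-alike look unmoved. I judged this by eye rather than measuring it.

**What went less smoothly:**
- My first idea of gripping with the tool square to the tipped blade ran close to the arm's joint limits. I gripped with about 10° of tool tilt instead and levelled the blade in the air.
- The two cameras disagreed by 2 to 4 mm, so I used values between them.
- The first contact with the stop also showed about 7 N of upward force. I took that as the blade resting on the bed and did not look into it further.

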